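# Scoop float beads from the parts box into the bowl

### The arm

A 6-joint arm with a two-finger parallel gripper is mounted at the origin on the work surface. World frame = base frame: x ahead of the robot, y to its left, z up, the work surface at z = 0. Lengths are in mm, angles in rad, forces in N, time in s.
With the tool pointing down it reaches from about 350 to 875 mm from the base axis. Payload 4.2 kg.
Tool frame: the origin (TCP) lies midway between the tips of the shut fingers; the grasp point (between the pads) lies 19 mm behind it (arm.tcp_to_grasp is the distance from the TCP to the grasp point, in mm); z points along the fingers, y is the line along which they close (so a half turn about z gives the same grasp; the last joint's range is limited). The gripper opens to 85 mm and grips with 20 to 120 N. Pads are 22 mm wide; open, the fingers measure 114 mm over their backs; the gripper's body (76 mm by 85 mm) begins 54 mm behind the grasp point. The pads swing forward as they close: fully open they stand 13 mm farther back than shut.
Start: joints at [-0.979, 0.385, 0.008, 0, -1.194, -0.259], TCP at [204.197, -590.68, 231.312] pointing down, gripper open.
Joint ranges: [-3.14, 3.14], [-1.21, 2.06], [-1.07, 1.41], [-3.16, 2.05], [-2.99, -0.16], [-3.1, 3.1]. Speed limits (rad/s): [2.79, 2.79, 3.14, 3.14, 3.14, 3.14].

### API

Orientations are given as a unit quaternion [x, y, z, w].
In Python, from bench import arm, get_image gives the robot as it stands.
- The arm moves only by the tool drive_tool, never from a script. Its argument "deltas" is a list of rows, each a list of 2 entries, a list of its own where there are three numbers: the shift along the tool's x, y, z in cm, then the turn, a rotation vector about the tool's x, y, z in degrees. In form: [[[x, y, z], [ax, ay, az]], ...]. A call has 1 to 12 rows; each row shifts and turns the commanded pose from where the row before left it, along the tool's axes as they then stand; what a row does not reach is not made up. A row lasts 1/10 s, in which the tool goes at most 50 mm and 8.59 degrees, less where a joint would pass 70% of its speed; a pose out of reach is approached as far as the arm can. A call with a gripper value outside its range is refused whole. "claw" is the finger opening in cm, from 0 to 8.54, set as the call begins (left out, the last holds). The fingers move at their own pace and stop on an object; the grip force is fixed at half the most. Time passes only in rows, so rows that do not move let the fingers close. It gives the time, the measured TCP pose, the force, the opening and the grip force at its end, in the units of the state.
- arm.read_state(): the state, without advancing time (a new reading comes with each control period).
- get_image(name): name is "scene" or "side" or "wrist"; returns a dict with "img" (384x512x3 uint8, red, green, blue), "fx", "fy", "cx", "cy" (pixels), "eye" and "orientation" of the camera in the world; the wrist camera has in their place "mount" (4x4, takes a point from camera to tool coordinates, whose origin is the TCP and whose axes are the flange's). Camera axes: x right, y down, z forward; pixel columns grow to the right and rows downward; lengths in mm; the calibration is good to about 2 mm. A picture is of the moment at which its call begins: read the wrist's pose just before it. There is no depth.
- arm.job_done(): hands the job in; it is judged then, once.
The state is a dict: "clock": time; "joints": joint angles; "joint_vel": joint speeds; "joint_efforts": joint torques, N m; "position": TCP position; "ee_rot": TCP orientation; "contact_force": force on the tool from outside, world axes, zero at the start; "wrist_torque": the same for the moment, N m; "gripper_width": finger opening in mm; "grasp_force": force on a finger pad.
Only numpy, scipy, OpenCV 4.12 (cv2) and the standard library are available. Lean on these libraries where they do the work, as an engineer would, in place of code of your own. Each camera call takes 0.05 s, during which the arm holds its last target. There are 200 camera calls.

### The job

Open the storage box's lid all the way until it rests back on its stop, and use the scoop to move at least three of the wooden beads from the box into the wooden bowl, without touching the beads with the fingers and without spilling any: all others stay in the box. Leave the lid open, the bowl standing, and the emptied scoop standing flat on the bench, and do not disturb the mug or the spool.

Things in the scene. Friction and masses are not known exactly. Their poses are not given: they have to be found in the camera images.
- box: Fixed white box, smooth inside, 220 (x) x 146 (y) x 60 (z) mm outside, walls 6 mm, inside 208 x 134 mm, floor 6 mm above the bench. At the hinge end a full-width 60 degree slope rises from the floor at x = 75 mm to 50 mm above the floor at the end wall (x = 104 mm). Origin: centre of its underside; x points to the hinge side, away from the robot.
- lid (a joint): Angle of the clear lid, a plain loose hinge: 0 shut, grows as it opens. It falls shut if let go below about 1.5 rad; past that it falls open on its stop at 1.9 rad.
- lid_hinge (a point): Middle of the lid's hinge line, which runs along the box's y axis on the far (+x) rim, about 60 mm above the bench.
- lid_handle (a point): Middle of the lid's handle: a round steel bar 11 mm thick and 74 mm long, parallel to the hinge, held 35 mm above the lid's top face by two 8 mm posts 54 mm apart, 10 mm from the lid's free edge; 210 mm from the hinge line along the lid and 41 mm above the hinge when shut. Lid 220 x 146 x 6 mm, 120 g.
- scoop: Loose aluminium bench scoop with a black handle, 120 to 200 g. Smooth, slick pan 70 (x) x 80 (y) mm, 1.8 mm sheet, open to the front (+x) and top; walls 36 mm high at the back and 22 mm at the front. Origin: centre of the pan's flat underside; z up. A post at the back carries the handle over the pan's rear.
- scoop_grip (a point): Middle of the scoop's handle: a level bar 72 (x) x 16 (y) x 24 (z) mm, at (-46, 0, 88) mm in the scoop's frame. Nothing but the 14 mm wide post stands below it. Grip it across y with 40 to 60 N: squeezed much harder (100 N) the bar can twist out of the fingers.
- scoop_lip (a point): Middle of the scoop's front lower edge, at (35, 0, 0) mm in the scoop's frame.
- bowl: Loose turned wooden bowl, rim 160 mm across, 50 mm high, wall 6 mm, 350 g. Origin: centre of its underside.
- mug: White mug, 82 mm wide, 95 mm high, a bystander. Origin: centre of its underside.
- spool: Small brass thread spool standing on end, 32 mm wide, 30 mm high, a bystander. Origin: centre of its underside.
- bead0: Bead 1 of 5, all alike: a pale, polished, slick wooden ball, 22 mm across, 10 g, that rolls when pushed, lying loose on the box's floor, at x = -1 to 41 mm and y = -54 to 54 mm in the box's frame. Origin: its centre.
- bead1: Bead 2 of 5, all alike: a pale, polished, slick wooden ball, 22 mm across, 10 g, that rolls when pushed, lying loose on the box's floor, at x = -1 to 41 mm and y = -54 to 54 mm in the box's frame. Origin: its centre.
- bead2: Bead 3 of 5, all alike: a pale, polished, slick wooden ball, 22 mm across, 10 g, that rolls when pushed, lying loose on the box's floor, at x = -1 to 41 mm and y = -54 to 54 mm in the box's frame. Origin: its centre.
- bead3: Bead 4 of 5, all alike: a pale, polished, slick wooden ball, 22 mm across, 10 g, that rolls when pushed, lying loose on the box's floor, at x = -1 to 41 mm and y = -54 to 54 mm in the box's frame. Origin: its centre.
- bead4: Bead 5 of 5, all alike: a pale, polished, slick wooden ball, 22 mm across, 10 g, that rolls when pushed, lying loose on the box's floor, at x = -1 to 41 mm and y = -54 to 54 mm in the box's frame. Origin: its centre.
Mind the look-alikes: they are no part of the job. What is shaped like the scoop but red or yellow is not meant.

How it is judged:
By the outcome, as a careful person would: the job done as asked, in the order asked, and still so for the second after the job is handed in, with the robot touching nothing.
It also fails if it takes over 72 s, if anything falls off the work surface, if the arm or the gripper's body presses on something with over 40 N, if the wrist force passes 120 N, or if a joint passes its speed limit or range.

## Working session

There is one attempt and no reset: what is moved stays moved. The work goes in short steps, Python scripts to look and compute and a tool call to move; the robot and the scene stay as the last step left them, time stands still between calls to the robot, and variables do not carry over. Pictures are saved under pics/ and viewed, at most 10 in all, crops included, and the job is handed in when it is done.

Besides the shell and the picture viewer there is one more tool, called after ">>>" in YAML: its name, and indented under it one key for each argument. drive_tool: Moves the arm, as the interface text tells. Its arguments: {"type":"object","properties":{"deltas":{"type":"array"},"claw":{"type":"number"}},"required":["deltas"]}

```bash
mkdir -p pics; ls
python3 - <<'E'
from bench import arm,get_image
import cv2,json
s=arm.read_state(); print(s)
for n in("scene","side"):
    d=get_image(n); cv2.imwrite(f"pics/{n}0.png",d["img"][:,:,::-1])
    print(n,{k:v for k,v in d.items() if k!="img"})
d=get_image("wrist");cv2.imwrite("pics/wrist0.png",d["img"][:,:,::-1]);print({k:v for k,v in d.items() if k!="img"})
a=cv2.imread("pics/scene0.png");b=cv2.imread("pics/side0.png")
E
```

```text
pics
{'clock': 0.0, 'joints': array([-9.79445182e-01,  3.85569315e-01,  6.63142532e-03, -5.11555352e-04,
       -1.19403497e+00, -2.58588196e-01]), 'joint_vel': array([ 5.67657843e-05, -1.78584902e-03,  1.09215299e-03, -6.88574642e-05,
       -9.86778529e-04,  1.73006780e-04]), 'joint_efforts': array([ 4.77900212e-04, -3.92293525e+01,  1.88400525e+01,  4.18601856e+00,
       -4.64025172e-03,  3.90883017e-06]), 'position': array([ 203.97820497, -590.14988669,  230.21423352]), 'ee_rot': array([-1.65521723e-01,  9.86205515e-01,  1.08948168e-03, -2.32095278e-04]), 'contact_force': array([ 0.47449205, -0.74740556,  0.7599887 ]), 'wrist_torque': array([0.01147991, 0.0010686 , 0.00777988]), 'grasp_force': 0.0, 'gripper_width': 85.319099453433}
scene {'fx': 445.1505427213517, 'fy': 445.1505427213517, 'cx': 256.50218187508426, 'cy': 188.05289060866443, 'eye': array([1216.60661555, -416.52011366, 1070.85922156]), 'orientation': array([ 0.8191223 ,  0.45807334, -0.17470789, -0.29779963])}
side {'fx': 367.96041538874465, 'fy': 367.96041538874465, 'cx': 253.349899354548, 'cy': 192.2389881655104, 'eye': array([186.23752295, 608.59056751, 938.84345225]), 'orientation': array([-0.19848934,  0.92328883, -0.32272745,  0.06314045])}
{'fx': 295.37924069621926, 'fy': 295.37924069621926, 'cx': 250.5950500429089, 'cy': 198.5077092944714, 'mount': array([[ 7.73322793e-04, -9.48217418e-01, -3.17621048e-01,
         8.09007461e+01],
       [ 9.99999503e-01,  5.33386799e-04,  8.42374133e-04,
        -7.91744714e-01],
       [-6.29338952e-04, -3.17621541e-01,  9.48217359e-01,
        -1.42222688e+02],
       [ 0.00000000e+00,  0.00000000e+00,  0.00000000e+00,
         1.00000000e+00]])}
```

View pics/scene0.png

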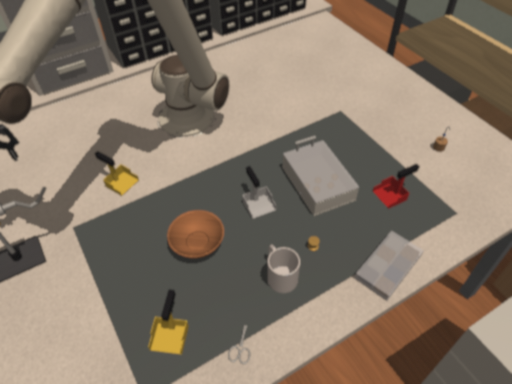

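View pics/side0.png

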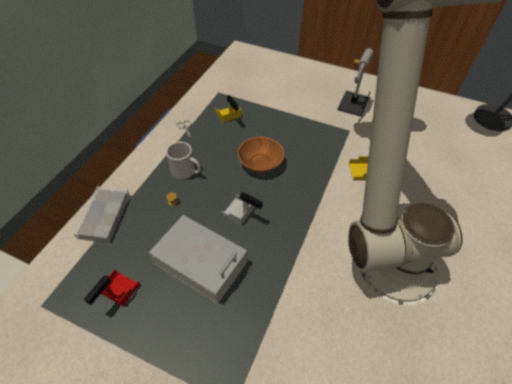

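Look-alikes: the aluminium scoop is at scene (258,200), side (238,208). The others are red at scene (392,190) and yellow at (121,180) and (168,335). I choose the aluminium one with the black handle next to the box and bowl, and check it in close crops.

Run:
```python
import cv2
a=cv2.imread("pics/scene0.png")[130:296,155:375];b=cv2.imread("pics/side0.png")[135:305,140:300]
cv2.imwrite("pics/sc_crop.png",cv2.resize(a,None,fx=3.6,fy=3.6,interpolation=cv2.INTER_CUBIC))
cv2.imwrite("pics/si_crop.png",cv2.resize(b,None,fx=3.5,fy=3.5,interpolation=cv2.INTER_CUBIC))
```

```text
(no output)
```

View pics/sc_crop.png

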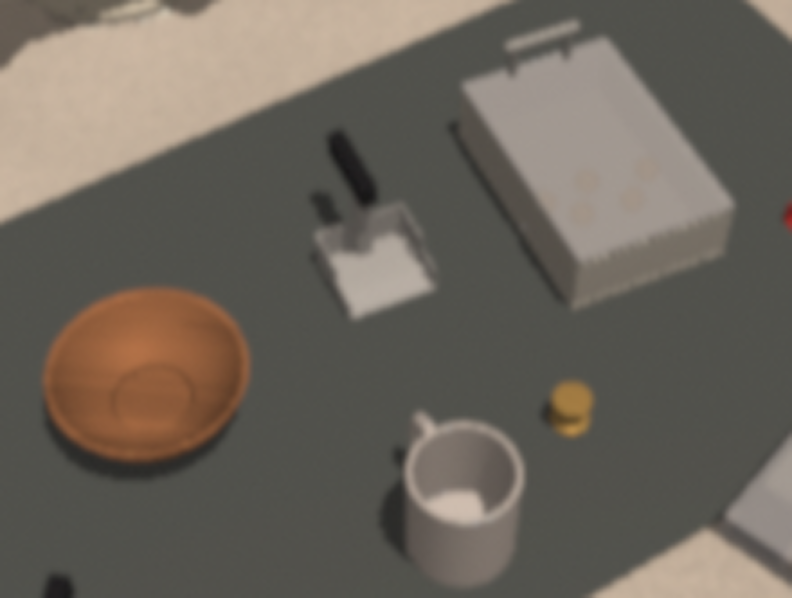

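View pics/si_crop.png

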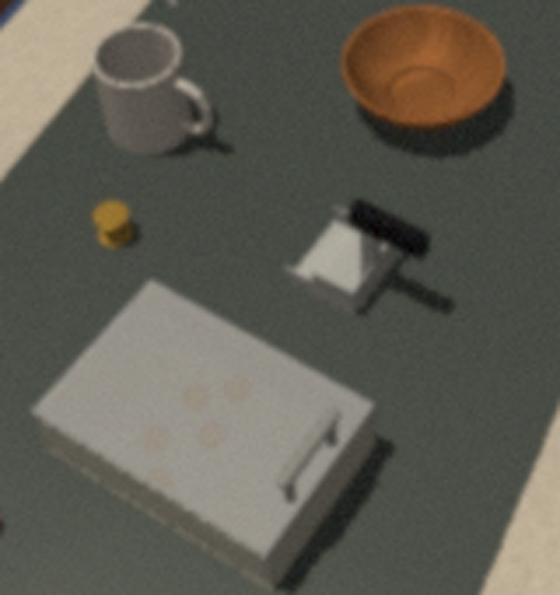

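Scene crop: bar handle at (507,47)-(580,24), lid corners (462,86), (607,38), (735,205) and (575,262). The aluminium scoop's black handle runs (337,133)-(370,197) with its front lip at (355,318)-(437,290). The bowl rim is centred at (147,373). The side crop shows the same objects, and the choice is confirmed (silver pan, black handle).

```bash
cat > h.py <<'E'
import numpy as np,cv2
from scipy.spatial.transform import Rotation as R
from scipy.optimize import least_squares
class Cam:
    def __init__(s,fx,cx,cy,eye,R_):s.f,s.cx,s.cy,s.e,s.R=fx,cx,cy,np.array(eye),R_
    def proj(s,p):
        q=(np.atleast_2d(p)-s.e)@s.R; return q[:,:2]/q[:,2:]*s.f+[s.cx,s.cy]
    def ray(s,uv): return s.R@np.array([(uv[0]-s.cx)/s.f,(uv[1]-s.cy)/s.f,1])
    def at(s,uv,z):
        r=s.ray(uv); return s.e+r*(z-s.e[2])/r[2]
SC=Cam(445.15054,256.50218,188.05289,[1216.60661555,-416.52011366,1070.85922156],R.from_quat([0.8191223,0.45807334,-0.17470789,-0.29779963]).as_matrix())
SI=Cam(367.960415,253.3499,192.238988,[186.23752295,608.59056751,938.84345225],R.from_quat([-0.19848934,0.92328883,-0.32272745,0.06314045]).as_matrix())
def tri(obs):
    A=[];b=[]
    for c,uv in obs:
        d=c.ray(uv);d/=np.linalg.norm(d);P=np.eye(3)-np.outer(d,d);A.append(P);b.append(P@c.e)
    A=np.vstack(A);b=np.hstack(b);x=np.linalg.lstsq(A,b,rcond=None)[0];return x,np.linalg.norm(A@x-b)
def wcam(d,st):
    M=np.array(d["mount"]);Rt=R.from_quat(st["ee_rot"]).as_matrix()
    return Cam(d["fx"],d["cx"],d["cy"],Rt@M[:3,3]+st["position"],Rt@M[:3,:3])
def fit(model,obs,x0):
    """model {name:xyz}; obs [(cam,name,uv)]; x,y,yaw on bench"""
    def w(x,p):c,s=np.cos(x[2]),np.sin(x[2]);return np.array([c*p[0]-s*p[1]+x[0],s*p[0]+c*p[1]+x[1],p[2]])
    f=lambda x:np.hstack([c.proj(w(x,model[n]))[0]-uv for c,n,uv in obs])
    r=least_squares(f,x0,loss="soft_l1");return r.x,np.abs(r.fun).reshape(-1,2).round(1).tolist()
E
python3 - <<'E'
from h import *
np.set_printoptions(precision=1,suppress=True)
s=lambda u,v:np.array([155+(u-1.3)/3.6,130+(v-1.3)/3.6])
t=lambda u,v:np.array([140+(u-1.25)/3.5,135+(v-1.25)/3.5])
P={'hA':(s(507,47),t(337,413)),'hB':(s(580,24),t(283,485)),'nl':(s(462,86),t(375,405)),'nr':(s(607,38),t(265,555)),'fr':(s(735,205),t(33,410)),'fl':(s(575,262),t(152,281)),
'gr':(s(337,138),t(425,243)),'gf':(s(368,193),t(358,211)),'lipL':(s(355,318),t(335,210)),'lipR':(s(437,290),t(290,270)),
'bowl':(s(147,373),t(424,66)),'bowlb':(s(152,397),t(422,88)),'mug':(s(464,472),t(139,56)),'spool':(s(572,400),t(112,213))}
for k,(a,b) in P.items():print(k,*tri([(SC,a),(SI,b)]))
ob=lambda ks:[o for k in ks for o in((SC,k,P[k][0]),(SI,k,P[k][1]))]
B={'hA':(-100,-37,101),'hB':(-100,37,101),'nl':(-110,-73,66),'nr':(-110,73,66),'fr':(110,73,66),'fl':(110,-73,66)}
# hinge at x=+110?, handle 210 from hinge
print('box',*fit(B,ob(B),[600,100,0]))
S={'gr':(-82,0,97),'gf':(-10,0,97),'lipL':(35,-40,0),'lipR':(35,40,22)}
print('scoop',*fit({**S},ob(['gr','gf']),[500,-50,0]))
for k in('lipL','lipR'):print(k,SC.at(P[k][0],1.8))
from bench import arm
for uvs,uvt in zip([(587,180),(650,168),(582,213),(632,200)],[(237,388)]*4):pass
for p in[(587,180),(650,168),(582,213),(632,200)]:print('bead sc',SC.at(s(*p),17))
for p in[(237,388),(196,397),(211,434),(157,438),(162,478)]:print('bead si',SI.at(t(*p),17))
print(np.degrees(R.from_quat(arm.read_state()["ee_rot"]).as_euler('xyz')),R.from_quat(arm.read_state()["ee_rot"]).as_matrix())
E
```

```text
hA [409.  199.5 101.7] 2.6821749514406164
hB [419.3 268.4 103.1] 4.5048098708207185
nl [395.9 162.4  62.7] 3.288530537055322
nr [416.4 305.6  64.8] 3.593149908633659
fr [632.  275.2  64.6] 3.305892726137639
fl [610.9 131.1  62.1] 0.44189349156193947
gr [414.6  23.8  91.5] 3.496676907396476
gf [479.1  15.   89.6] 3.238054217020075
lipL [527.9 -31.3   9.7] 6.909743572511662
lipR [536.5  43.3   5.7] 7.243267797212637
bowl [ 512.2 -206.1   43. ] 2.1881308653102405
bowlb [ 513.4 -206.3   11.3] 2.0742316998582138
mug [738.6 -64.   91.2] 3.443751060468808
spool [698.9  65.2  28.7] 3.194428389393049
box [513.3 218.6  -0.1] [[1.4, 0.4], [0.2, 0.6], [0.7, 0.2], [1.5, 1.2], [1.1, 1.3], [0.1, 0.1], [0.7, 0.8], [0.7, 0.8], [0.6, 0.2], [1.2, 0.1], [0.0, 0.6], [0.4, 1.0]]
scoop [493.1  13.   -0.2] [[0.6, 2.3], [0.3, 0.1], [0.1, 1.0], [2.0, 1.8]]
lipL [526.9 -25.5   1.8]
lipR [538.2  48.1   1.8]
bead sc [515.3 218.9  17. ]
bead sc [533.2 274.2  17. ]
bead sc [543.6 192.7  17. ]
bead sc [554.5 238.1  17. ]
bead si [514.6 169.5  17. ]
bead si [540.9 190.7  17. ]
bead si [513.4 215.1  17. ]
bead si [550.7 235.9  17. ]
bead si [529.4 264.3  17. ]
[ 179.9   -0.  -160.9] [[-0.9 -0.3 -0. ]
 [-0.3  0.9  0. ]
 [ 0.   0.  -1. ]]
```

```bash
cat > plan.py <<'E'
import sys,json,numpy as np
from scipy.spatial.transform import Rotation as R
def rot(a,p=0): return R.from_euler('ZY',[a,p],degrees=True)*R.from_matrix(np.diag([-1.,1,-1]))
def decode(q):  # heading a, nose-down pitch p, roll
    return (R.from_quat(q)*R.from_matrix(np.diag([-1.,1,-1]))).as_euler('ZYX',degrees=True).round(2)
def rows(start,wps):
    """start (pos,R); wps [(pos,a,p,n)] -> rows, straight interpolation"""
    p0,r0=np.array(start[0],float),start[1];out=[]
    cp,cr=p0.copy(),r0
    for pos,a,p,n in wps:
        pos=np.array(pos,float);r1=rot(a,p);dr=(r0.inv()*r1).as_rotvec();ps=p0.copy()
        for i in range(1,n+1):
            tp=ps+(pos-ps)*i/n;tr=r0*R.from_rotvec(dr*i/n)
            d=np.round(cr.inv().apply(tp-cp)/10,2);w=np.round(np.degrees((cr.inv()*tr).as_rotvec()),1)
            assert np.linalg.norm(d)<=5.01 and np.linalg.norm(w)<8.6,(d,w)
            out.append([d.tolist(),w.tolist()])
            cp=cp+cr.apply(d*10);cr=cr*R.from_rotvec(np.radians(w))
        p0,r0=pos,r1
    for k in range(0,len(out),12):print(json.dumps(out[k:k+12]).replace(" ",""))
    return cp,cr
def now():
    from bench import arm
    s=arm.read_state();print(round(float(s["clock"]),2),s["position"].round(1),decode(s["ee_rot"]),"F",s["contact_force"].round(1),"w",round(float(s["gripper_width"]),1),round(float(s["grasp_force"]),1),"j",s["joints"].round(2))
    return s["position"],R.from_quat(s["ee_rot"])
E
python3 - <<'E'
from plan import *
s=now()
rows(s,[((480,-150,231),19,0,11),((414,233.5,200),82,0,9),((414,233.5,88),82,0,4)])
E
```

```text
0.15 [ 204.  -590.3  230.5] [1.906e+01 1.000e-02 1.000e-01] F [-0.1  0.3  0.4] w 85.5 0.0 j [-0.98  0.39  0.01 -0.   -1.19 -0.26]
[[[-3.68,2.96,-0.0],[0.0,-0.0,0.0]],[[-3.68,2.97,-0.0],[0.0,-0.0,0.0]],[[-3.67,2.96,-0.0],[0.0,-0.0,0.0]],[[-3.68,2.97,-0.0],[0.0,-0.0,0.0]],[[-3.68,2.96,-0.0],[0.0,-0.0,0.0]],[[-3.68,2.96,-0.0],[0.1,-0.0,0.0]],[[-3.68,2.97,-0.01],[-0.0,-0.0,0.0]],[[-3.68,2.96,-0.0],[-0.0,-0.0,0.0]],[[-3.67,2.97,-0.01],[-0.0,-0.0,0.0]],[[-3.68,2.96,-0.0],[-0.0,-0.0,0.1]],[[-3.68,2.97,-0.01],[-0.0,-0.0,-0.0]],[[-0.69,4.27,0.35],[-0.0,-0.0,-7.0]]]
[[[-1.2,4.15,0.34],[-0.0,-0.0,-7.0]],[[-1.71,3.97,0.34],[-0.0,-0.0,-7.0]],[[-2.17,3.74,0.35],[-0.0,-0.0,-7.0]],[[-2.61,3.45,0.34],[0.0,-0.0,-7.0]],[[-3.02,3.1,0.35],[0.0,-0.0,-7.0]],[[-3.37,2.71,0.34],[0.0,-0.0,-7.0]],[[-3.67,2.27,0.34],[0.0,-0.0,-7.0]],[[-3.93,1.82,0.35],[0.0,-0.0,-7.0]],[[0.0,-0.0,2.8],[0.0,-0.0,-0.0]],[[0.0,-0.0,2.8],[0.0,-0.0,-0.0]],[[0.0,-0.0,2.8],[0.0,-0.0,-0.0]],[[0.0,-0.0,2.8],[0.0,-0.0,-0.0]]]
```

>>> drive_tool:
  deltas:
    - [[-3.68, 2.96, 0], [0, 0, 0]]
    - [[-3.68, 2.97, 0], [0, 0, 0]]
    - [[-3.67, 2.96, 0], [0, 0, 0]]
    - [[-3.68, 2.97, 0], [0, 0, 0]]
    - [[-3.68, 2.96, 0], [0, 0, 0]]
    - [[-3.68, 2.96, 0], [0, 0, 0]]
    - [[-3.68, 2.97, 0], [0, 0, 0]]
    - [[-3.68, 2.96, 0], [0, 0, 0]]
    - [[-3.67, 2.97, 0], [0, 0, 0]]
    - [[-3.68, 2.96, 0], [0, 0, 0]]
    - [[-3.68, 2.97, 0], [0, 0, 0]]
    - [[-0.69, 4.27, 0.35], [0, 0, -7]]
  claw: 7

```text
clock: 1.35
position: [475.8, -105.7, 227.7]
ee_rot: [-0.227, 0.974, -0.0, 0.001]
contact_force: [-0.4, 0.7, -0.2]
gripper_width: 69.8
grasp_force: 0.0
```

>>> drive_tool:
  deltas:
    - [[-1.2, 4.15, 0.34], [0, 0, -7]]
    - [[-1.71, 3.97, 0.34], [0, 0, -7]]
    - [[-2.17, 3.74, 0.35], [0, 0, -7]]
    - [[-2.61, 3.45, 0.34], [0, 0, -7]]
    - [[-3.02, 3.1, 0.35], [0, 0, -7]]
    - [[-3.37, 2.71, 0.34], [0, 0, -7]]
    - [[-3.67, 2.27, 0.34], [0, 0, -7]]
    - [[-3.93, 1.82, 0.35], [0, 0, -7]]
    - [[0, 0, 0], [0, 0, 0]]

```text
clock: 2.25
position: [412.7, 236.9, 199.8]
ee_rot: [-0.659, 0.752, 0.0, 0.0]
contact_force: [0.3, -1.5, -0.3]
gripper_width: 70.0
grasp_force: 0.0
```

Run:
```python
from plan import *
from h import *
from bench import arm,get_image
now(); st=arm.read_state();d=get_image("wrist");c=wcam(d,st)
im=d["img"][:,:,::-1].copy()
for p in[(409,199.5,101.7),(419.3,268.4,103.1),(622,203,66)]:
    u=c.proj(p)[0];print(u);cv2.circle(im,tuple(int(v) for v in u),3,(0,0,255),1)
cv2.imwrite("pics/w1.png",cv2.resize(im,None,fx=1.5,fy=1.5))
```

```text
2.25 [412.7 236.9 199.8] [ 8.248e+01 -1.000e-02  0.000e+00] F [ 0.3 -1.5 -0.3] w 70.0 0.0 j [ 0.86  0.16 -0.39 -0.   -1.02 -0.99]
[250.23080773 156.62261377]
[248.85933035 234.6668534 ]
[ 32.31949963 181.88211202]
```

View pics/w1.png

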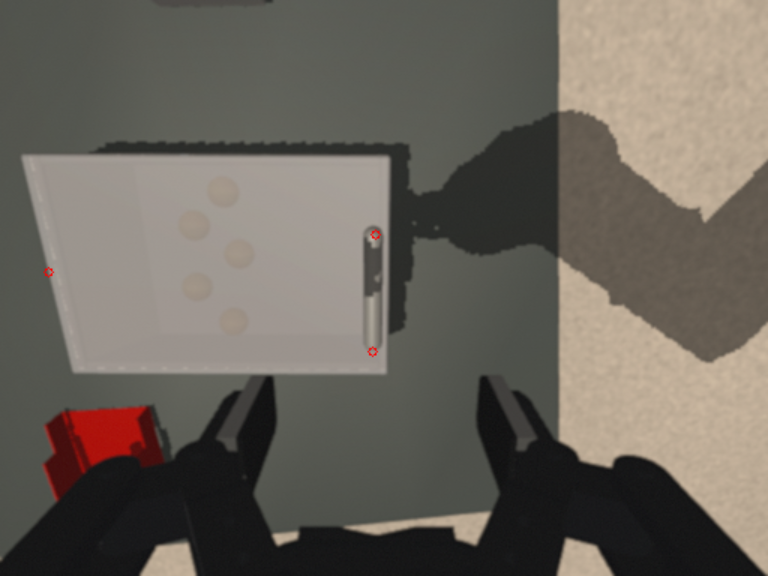

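Wrist view: the handle bar at (373,228)-(372,350) matches the projected marks and is parallel to the pads. All five beads show through the lid at (223,191), (194,225), (239,254), (196,287) and (234,321).

>>> drive_tool:
  deltas:
    - [[0.1, -0.1, 2.8], [0, 0, 0.4]]
    - [[0.05, 0, 2.8], [0, 0, 0]]
    - [[0, 0, 2.8], [0, 0, 0]]
    - [[0, 0, 2.8], [0, 0, 0]]
    - [[0, 0, 0], [0, 0, 0]]

```text
clock: 2.8
position: [412.1, 228.4, 85.2]
ee_rot: [-0.653, 0.757, -0.0, -0.004]
contact_force: [0.0, 0.2, 0.2]
gripper_width: 69.8
grasp_force: 0.0
```

>>> drive_tool:
  deltas:
    - [[0, 0, 0], [0, 0, 0]]
    - [[0, 0, 0], [0, 0, 0]]
    - [[0, 0, 0], [0, 0, 0]]
    - [[0, 0, 0], [0, 0, 0]]
    - [[0, 0, 0], [0, 0, 0]]
    - [[0, 0, 0], [0, 0, 0]]
  claw: 0

```text
clock: 3.4
position: [414.2, 232.0, 89.5]
ee_rot: [-0.654, 0.756, 0.0, 0.001]
contact_force: [-2.7, -0.4, 5.0]
gripper_width: 8.5
grasp_force: 58.6
```

Run:
```python
from plan import *
p,r=now()
u=np.array([np.cos(-.14),np.sin(-.14),0]);C=np.array([622,203,60.])
def bar(t):
    f=np.pi-np.arctan2(41,210)-t;return C+214*np.cos(f)*u+[0,0,214*np.sin(f)]
off=p-bar(0);print(off)
rows((p,rot(82)),[(bar(t)+off,82,0,1) for t in np.linspace(0,1.84,25)[1:]])
```

```text
3.4 [414.2 232.   89.5] [ 8.17e+01 -7.00e-02 -4.00e-02] F [-2.7 -0.4  5. ] w 8.5 58.6 j [ 0.85  0.3  -0.54 -0.   -0.73 -1.  ]
[  0.14599548  -0.34368769 -11.49049935]
[[[0.0,-0.38,-1.6],[0.0,0.0,0.0]],[[0.0,-0.49,-1.56],[0.0,0.0,0.0]],[[0.0,-0.62,-1.52],[0.0,0.0,0.0]],[[0.0,-0.73,-1.47],[0.0,0.0,0.0]],[[0.0,-0.84,-1.41],[0.0,0.0,0.0]],[[0.0,-0.94,-1.34],[0.0,0.0,0.0]],[[0.0,-1.05,-1.26],[0.0,0.0,0.0]],[[0.0,-1.14,-1.18],[0.0,0.0,0.0]],[[0.0,-1.22,-1.09],[0.0,0.0,0.0]],[[0.0,-1.31,-0.99],[0.0,0.0,0.0]],[[0.0,-1.38,-0.89],[0.0,0.0,0.0]],[[0.0,-1.44,-0.78],[0.0,0.0,0.0]]]
[[[0.0,-1.5,-0.67],[0.0,0.0,0.0]],[[0.01,-1.54,-0.55],[0.0,0.0,0.0]],[[-0.0,-1.59,-0.44],[0.0,0.0,0.0]],[[-0.0,-1.61,-0.3],[0.0,0.0,0.0]],[[-0.0,-1.63,-0.19],[0.0,0.0,0.0]],[[-0.0,-1.64,-0.06],[0.0,0.0,0.0]],[[-0.0,-1.64,0.07],[0.0,0.0,0.0]],[[-0.0,-1.62,0.19],[0.0,0.0,0.0]],[[-0.0,-1.61,0.31],[0.0,0.0,0.0]],[[0.0,-1.58,0.44],[0.0,0.0,0.0]],[[0.0,-1.55,0.56],[0.0,0.0,0.0]],[[0.0,-1.49,0.67],[0.0,0.0,0.0]]]
```

>>> drive_tool:
  deltas:
    - [[0, -0.38, -1.6], [0, 0, 0]]
    - [[0, -0.49, -1.56], [0, 0, 0]]
    - [[0, -0.62, -1.52], [0, 0, 0]]
    - [[0, -0.73, -1.47], [0, 0, 0]]
    - [[0, -0.84, -1.41], [0, 0, 0]]
    - [[0, -0.94, -1.34], [0, 0, 0]]
    - [[0, -1.05, -1.26], [0, 0, 0]]
    - [[0, -1.14, -1.18], [0, 0, 0]]
    - [[0, -1.22, -1.09], [0, 0, 0]]
    - [[0, -1.31, -0.99], [0, 0, 0]]
    - [[0, -1.38, -0.89], [0, 0, 0]]
    - [[0, -1.44, -0.78], [0, 0, 0]]

```text
clock: 4.6
position: [527.7, 216.2, 243.0]
ee_rot: [-0.655, 0.756, 0.001, 0.002]
contact_force: [-7.0, 4.8, 9.7]
gripper_width: 8.4
grasp_force: 60.4
```

>>> drive_tool:
  deltas:
    - [[0, -1.5, -0.67], [0, 0, 0]]
    - [[0, -1.54, -0.55], [0, 0, 0]]
    - [[0, -1.59, -0.44], [0, 0, 0]]
    - [[0, -1.61, -0.3], [0, 0, 0]]
    - [[0, -1.63, -0.19], [0, 0, 0]]
    - [[0, -1.64, -0.06], [0, 0, 0]]
    - [[0, -1.64, 0.07], [0, 0, 0]]
    - [[0, -1.62, 0.19], [0, 0, 0]]
    - [[0, -1.61, 0.31], [0, 0, 0]]
    - [[0, -1.58, 0.44], [0, 0, 0]]
    - [[0, -1.55, 0.56], [0, 0, 0]]
    - [[0, -1.49, 0.67], [0, 0, 0]]

```text
clock: 5.8
position: [717.8, 189.7, 241.0]
ee_rot: [-0.654, 0.756, -0.0, 0.003]
contact_force: [0.2, 5.8, 3.7]
gripper_width: 8.4
grasp_force: 61.8
```

>>> drive_tool:
  deltas:
    - [[0, 0, 0], [0, 0, 0]]
    - [[0, 0, 0], [0, 0, 0]]

```text
clock: 6.0
position: [718.1, 189.0, 240.4]
ee_rot: [-0.655, 0.756, -0.001, 0.003]
contact_force: [2.1, 4.8, 2.7]
gripper_width: 8.3
grasp_force: 62.7
```

Run:
```python
from bench import get_image;from plan import now
import cv2
now()
a=get_image("scene")["img"][60:300,140:440,::-1]
cv2.imwrite("pics/sc2.png",cv2.resize(a,None,fx=2.5,fy=2.5))
```

```text
6.0 [718.1 189.  240.4] [81.79 -0.21 -0.31] F [2.1 4.8 2.7] w 8.3 62.7 j [ 0.47  0.58  0.36  0.   -1.34 -0.62]
```

View pics/sc2.png

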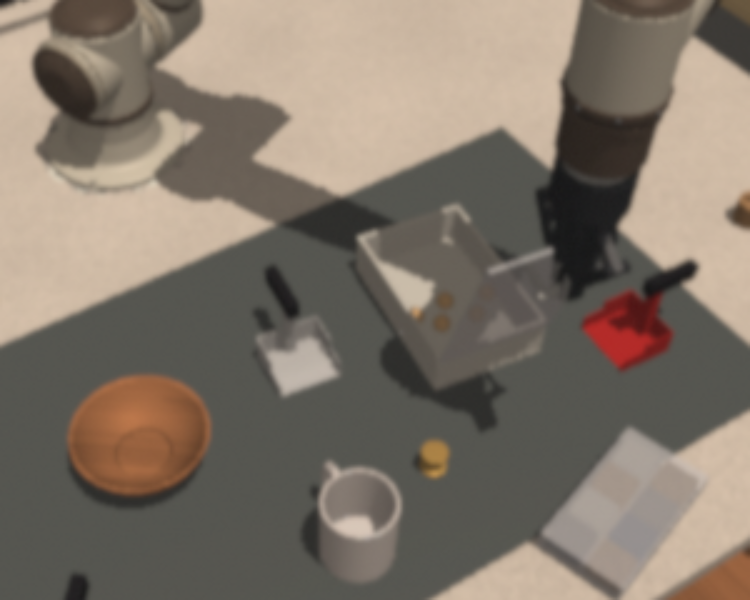

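The lid stands past vertical, held at the bar. The beads are in the box, and the scoop, bowl, mug and spool haven't moved. I'll release with a small opening and rise.

>>> drive_tool:
  deltas:
    - [[0, 0, 0], [0, 0, 0]]
    - [[0, 0, 0], [0, 0, 0]]
    - [[0, 0, 0], [0, 0, 0]]
    - [[0, 0, -1], [0, 0, 0]]
    - [[0, 0, -2], [0, 0, 0]]
    - [[0, 0, -3], [0, 0, 0]]
    - [[0, 0, -4], [0, 0, 0]]
    - [[0, 0, -2], [0, 0, 0]]
  claw: 3

```text
clock: 6.85
position: [716.7, 186.6, 364.3]
ee_rot: [-0.654, 0.757, -0.002, 0.003]
contact_force: [-0.3, -0.2, 0.8]
gripper_width: 30.0
grasp_force: 0.0
```

Run:
```python
from plan import *
p,r=now()
rows((p,rot(82)),[((600,120,360),42,0,6),((447,19.4,190),-8,0,6)])
```

```text
6.85 [716.7 186.6 364.3] [81.64 -0.11 -0.33] F [-0.3 -0.2  0.8] w 30.0 0.0 j [ 0.47  0.56  0.61  0.   -1.62 -0.62]
[[[1.37,1.77,0.07],[0.0,0.0,6.7]],[[1.57,1.6,0.07],[0.0,0.0,6.6]],[[1.74,1.41,0.07],[0.0,0.0,6.7]],[[1.89,1.2,0.08],[0.0,0.0,6.7]],[[2.02,0.97,0.07],[0.0,0.0,6.6]],[[2.12,0.72,0.07],[0.0,0.0,6.7]],[[3.01,0.47,2.83],[0.0,0.0,8.3]],[[3.06,0.01,2.83],[0.0,0.0,8.4]],[[3.02,-0.42,2.84],[0.0,0.0,8.3]],[[2.93,-0.86,2.83],[0.0,0.0,8.3]],[[2.77,-1.27,2.83],[0.0,0.0,8.4]],[[2.56,-1.66,2.84],[0.0,0.0,8.3]]]
```

>>> drive_tool:
  deltas:
    - [[1.37, 1.77, 0.07], [0, 0, 6.7]]
    - [[1.57, 1.6, 0.07], [0, 0, 6.6]]
    - [[1.74, 1.41, 0.07], [0, 0, 6.7]]
    - [[1.89, 1.2, 0.08], [0, 0, 6.7]]
    - [[2.02, 0.97, 0.07], [0, 0, 6.6]]
    - [[2.12, 0.72, 0.07], [0, 0, 6.7]]
    - [[3.01, 0.47, 2.83], [0, 0, 8.3]]
    - [[3.06, 0.01, 2.83], [0, 0, 8.4]]
    - [[3.02, -0.42, 2.84], [0, 0, 8.3]]
    - [[2.93, -0.86, 2.83], [0, 0, 8.3]]
    - [[2.77, -1.27, 2.83], [0, 0, 8.4]]
    - [[2.56, -1.66, 2.84], [0, 0, 8.3]]
  claw: 8

```text
clock: 8.05
position: [444.5, 20.8, 184.6]
ee_rot: [0.076, 0.997, 0.0, 0.001]
contact_force: [0.2, 0.0, 0.4]
gripper_width: 80.2
grasp_force: 0.0
```

>>> drive_tool:
  deltas:
    - [[0, 0, 0], [0, 0, 0]]
    - [[0, 0, 0], [0, 0, 0]]
    - [[0, 0, 0], [0, 0, 0]]

```text
clock: 8.35
position: [447.4, 22.2, 186.2]
ee_rot: [0.072, 0.997, 0.001, 0.002]
contact_force: [0.7, 1.4, 1.4]
gripper_width: 79.8
grasp_force: 0.0
```

Run:
```python
from plan import *
from h import *
from bench import arm,get_image
now(); st=arm.read_state();d=get_image("wrist");c=wcam(d,st)
im=d["img"][:,:,::-1].copy()
np.save("pics/w2.npy",im)
print(repr(st["position"]),repr(st["ee_rot"]))
for p in[(414.6,23.8,100),(479.1,15,100),(526.9,-25.5,1.8),(538.2,48.1,1.8)]:
    u=c.proj(p)[0];print(u);cv2.circle(im,tuple(int(v) for v in u),2,(0,0,255),1)
cv2.imwrite("pics/w2.png",cv2.resize(im,None,fx=1.56,fy=1.56))
```

```text
8.35 [447.4  22.2 186.2] [-8.27 -0.19  0.08] F [0.7 1.4 1.4] w 79.8 0.0 j [ 0.41  0.12 -0.48  0.   -0.97 -2.13]
array([447.3715871 ,  22.20486525, 186.21216973]) array([7.21252466e-02, 9.97393916e-01, 5.37725006e-04, 1.74221766e-03])
[246.66325172 163.76561185]
[247.59769669 238.76386316]
[221.27736229 241.89944117]
[281.92150065 242.32692565]
```

View pics/w2.png

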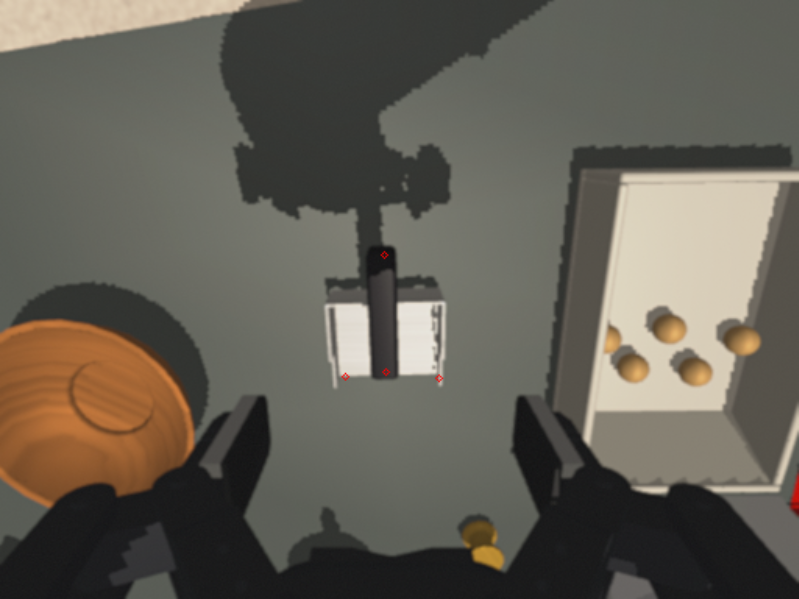

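Wrist view: the scoop handle runs (382,247)-(385,378), in line with the tool, and the pan's rear edge is at v=302. Beads are at (632,368), (695,371), (669,328), (742,341) and one half hidden at (612,340). The box's slope foot is at v≈410, and the high-y floor edge runs (780,182)-(725,409).

Run:
```python
from plan import *
from h import *
from bench import get_image
np.set_printoptions(precision=1,suppress=True)
d=get_image("wrist");st=dict(position=np.array([447.37,22.2,186.21]),ee_rot=[7.21252466e-02,9.97393916e-01,5.37725e-04,1.74221766e-03])
c=wcam(d,st);a=np.radians(-8);c0=np.array([513.5,218.6])
Rz=np.array([[np.cos(a),-np.sin(a)],[np.sin(a),np.cos(a)]])
w=lambda p:np.r_[Rz@np.array(p[:2])+c0,p[2]]
for p in[(75,67,6),(-104,67,6),(75,0,6),(-110,-73,60),(110,-73,60),(110,73,60)]:print(p,c.proj(w(p))[0]*1.56)
for uv in[(632,368),(695,371),(669,328),(742,341),(612,340)]:
    q=c.at(np.array(uv)/1.56,17);print('bead',Rz.T@(q[:2]-c0))
uv=np.array;
s=lambda u,v:np.array([155+(u-1.3)/3.6,130+(v-1.3)/3.6]);t=lambda u,v:np.array([140+(u-1.25)/3.5,135+(v-1.25)/3.5])
print(tri([(SC,s(337,133)),(SI,t(428,240)),(c,uv((382,247))/1.56)]),tri([(SC,s(370,197)),(SI,t(356,208)),(c,uv((385,378))/1.56)]))
p,r=now()
rows((p,r),[((446.4,18.8,110),-8.3,0,3),((446.4,18.8,69),-8.3,0,3)])
```

```text
(75, 67, 6) [730.7 409.4]
(-104, 67, 6) [792.5 176. ]
(75, 0, 6) [646.7 409.8]
(-110, -73, 60) [624.6 170.3]
(110, -73, 60) [575.5 493.4]
(110, 73, 60) [780.9 492.5]
bead [ 32.8 -24.1]
bead [35.5 23.4]
bead [ 1.  -2.6]
bead [11.4 52.8]
bead [ 10.1 -42.4]
(array([412.1,  23.6,  95.8]), np.float64(5.048347046875997)) (array([484.2,  13.3,  91.2]), np.float64(5.671186647677112))
8.45 [447.2  22.4 185.9] [-8.3 -0.1  0.1] F [-0.2  0.1 -0.9] w 79.8 0.0 j [ 0.4  0.1 -0.5  0.  -1.  -2.1]
[[[0.02,-0.12,2.53],[0.0,0.1,0.0]],[[0.01,-0.13,2.53],[0.1,0.0,0.0]],[[0.01,-0.12,2.53],[-0.0,0.1,0.0]],[[0.0,0.0,1.37],[-0.0,-0.0,0.0]],[[0.0,0.0,1.36],[-0.0,-0.0,0.0]],[[-0.0,0.0,1.37],[-0.0,-0.0,0.0]]]
```

>>> drive_tool:
  deltas:
    - [[0, -0.1, 2.5], [0, 0, 0]]
    - [[0, -0.13, 2.53], [0, 0, 0]]
    - [[0, -0.12, 2.5], [0, 0, 0]]
    - [[0, 0, 1.37], [0, 0, 0]]
    - [[0, 0, 1.36], [0, 0, 0]]
    - [[0, 0, 1.2], [0, 0, 0]]
    - [[0, 0, 0], [0, 0, 0]]
    - [[0, 0, 0], [0, 0, 0]]

```text
clock: 9.25
position: [446.1, 18.6, 70.4]
ee_rot: [0.072, 0.997, 0.0, 0.0]
contact_force: [0.4, -0.1, -0.8]
gripper_width: 79.9
grasp_force: 0.0
```

>>> drive_tool:
  deltas:
    - [[0, 0, 0], [0, 0, 0]]
    - [[0, 0, 0], [0, 0, 0]]
    - [[0, 0, 0], [0, 0, 0]]
    - [[0, 0, 0], [0, 0, 0]]
    - [[0, 0, 0], [0, 0, 0]]
    - [[0, 0, 0], [0, 0, 0]]
    - [[0, 0, 0], [0, 0, 0]]
  claw: 0

```text
clock: 9.95
position: [445.4, 18.3, 70.4]
ee_rot: [0.073, 0.997, 0.0, 0.0]
contact_force: [-1.4, -0.1, 4.8]
gripper_width: 14.8
grasp_force: 59.0
```

Run:
```python
from plan import *
now()
```

```text
9.95 [445.4  18.3  70.4] [-8.32 -0.04  0.02] F [-1.4 -0.1  4.8] w 14.8 59.0 j [ 0.41  0.29 -0.63  0.   -0.65 -2.12]
```

```bash
cat >> plan.py <<'E'
C0=np.array([513.5,218.6]);BOXA=-8.0;HD=-8.3;LV=np.array([82,0,-70.4])
def tcp(lx,ly,lz,p):   # lip in box frame (z above bench), pitch nose down -> TCP world
    L=np.r_[R.from_euler('z',BOXA,degrees=True).apply([lx,ly,0])[:2]+C0,lz]
    return L-R.from_euler('ZY',[HD,p],degrees=True).apply(LV)
def lip(pos,q):
    S=R.from_quat(q)*R.from_matrix(np.diag([-1.,1,-1]));L=pos+S.apply(LV)
    return np.r_[R.from_euler('z',-BOXA,degrees=True).apply(np.r_[L[:2]-C0,0])[:2],L[2]].round(1)
E
python3 - <<'E'
from plan import *
p,r=now()
t=tcp(-20,.7,100,0);print(t,tcp(-20,.7,8,2))
rows((p,r),[((p[0],p[1],170),HD,0,4),(t,HD,0,6)])
E
```

```text
9.95 [445.4  18.3  70.4] [-8.32 -0.04  0.02] F [-1.4 -0.1  4.8] w 14.8 59.0 j [ 0.41  0.29 -0.63  0.   -0.65 -2.12]
[412.65094509 233.91385815 170.4       ] [415.13156429 233.55197495  81.21887295]
[[[-0.0,0.0,-2.49],[0.0,0.0,-0.0]],[[-0.0,0.0,-2.49],[0.0,0.0,-0.0]],[[-0.01,0.0,-2.49],[0.0,0.0,-0.0]],[[0.0,0.0,-2.49],[0.0,0.0,-0.0]],[[1.06,3.48,-0.0],[0.0,0.0,-0.0]],[[1.06,3.48,-0.01],[0.0,0.0,-0.0]],[[1.06,3.47,-0.01],[0.0,0.0,-0.0]],[[1.06,3.48,-0.0],[0.0,0.0,-0.0]],[[1.06,3.48,-0.01],[0.0,0.0,-0.0]],[[1.06,3.48,-0.01],[0.0,0.0,-0.0]]]
```

>>> drive_tool:
  deltas:
    - [[0, 0, -1], [0, 0, 0]]
    - [[0, 0, -2.5], [0, 0, 0]]
    - [[0, 0, -2.5], [0, 0, 0]]
    - [[0, 0, -2.5], [0, 0, 0]]
    - [[0, 0, -1.5], [0, 0, 0]]
    - [[1.06, 3.48, 0], [0, 0, 0]]
    - [[1.06, 3.48, 0], [0, 0, 0]]
    - [[1.06, 3.47, 0], [0, 0, 0]]
    - [[1.06, 3.48, 0], [0, 0, 0]]
    - [[1.06, 3.48, 0], [0, 0, 0]]
    - [[1.06, 3.48, 0], [0, 0, 0]]

```text
clock: 11.05
position: [411.4, 234.9, 170.1]
ee_rot: [0.073, 0.997, -0.0, -0.0]
contact_force: [1.0, -0.5, -2.6]
gripper_width: 15.3
grasp_force: 58.7
```

>>> drive_tool:
  deltas:
    - [[0, 0, 0], [0, 0, 0]]
    - [[0, 0, 0], [0, 0, 0]]
    - [[0, 0, 0], [0, 0, 0]]
    - [[0, 0, 0], [0, 0, 0]]

```text
clock: 11.45
position: [412.3, 232.8, 170.0]
ee_rot: [0.073, 0.997, -0.0, -0.0]
contact_force: [-1.1, -0.5, -1.1]
gripper_width: 15.1
grasp_force: 58.8
```

Run:
```python
from plan import *
from bench import arm,get_image
from h import *
p,r=now();print('lip',lip(p,r.as_quat()))
d=get_image("wrist");c=wcam(d,dict(position=p,ee_rot=r.as_quat()))
im=d["img"][:,:,::-1].copy()
S=r*R.from_matrix(np.diag([-1.,1,-1]))
for v in[(82,40,-70.4),(82,-40,-70.4),(12,40,-34.4),(12,-40,-34.4)]:
    u=c.proj(p+S.apply(v))[0];print(u);cv2.circle(im,tuple(int(x) for x in u),2,(0,0,255),1)
cv2.imwrite("pics/w3.png",cv2.resize(im,None,fx=1.56,fy=1.56))
rows((p,r),[(tcp(-20,.7,22,2),HD,2,4),(tcp(-20,.7,8,2),HD,2,3)])
```

```text
11.45 [412.3 232.8 170. ] [-8.41  0.02 -0.03] F [-1.1 -0.5 -1.1] w 15.1 58.8 j [ 0.86  0.19 -0.44 -0.   -0.94 -2.58]
lip [-20.2  -0.6  99.5]
[297.34170593 299.70181921]
[204.03134918 299.66824023]
[310.82565508 246.22752014]
[190.80748679 246.16968188]
[[[-0.07,0.03,1.87],[-0.0,0.5,-0.0]],[[-0.08,0.03,1.87],[-0.0,0.5,-0.1]],[[-0.1,0.03,1.86],[-0.0,0.5,0.0]],[[-0.12,0.03,1.87],[-0.0,0.5,-0.0]],[[-0.02,-0.0,0.47],[-0.0,-0.0,-0.0]],[[-0.02,-0.0,0.46],[-0.0,-0.0,-0.0]],[[-0.01,-0.0,0.47],[-0.0,-0.0,-0.0]]]
```

View pics/w3.png

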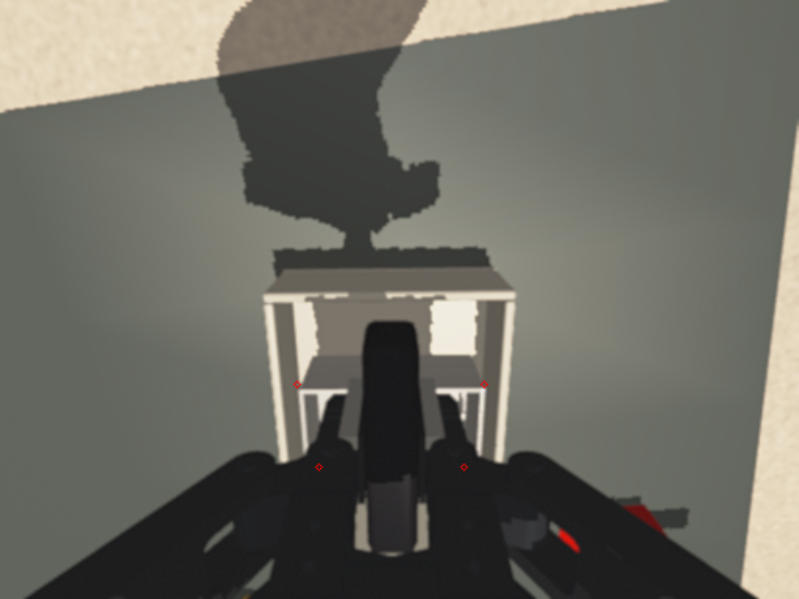

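The pan's rear wall top is at (300,389)-(486,389), about 2 mm ahead of the model. The pan is centred between the box walls (275 and 505) and clear of the near wall, so I descend.

>>> drive_tool:
  deltas:
    - [[-0.07, 0.03, 1.87], [0, 0.5, 0]]
    - [[-0.08, 0.03, 1.87], [0, 0.5, 0]]
    - [[-0.1, 0.03, 1.86], [0, 0.5, 0]]
    - [[-0.12, 0.03, 1.87], [0, 0.5, 0]]
    - [[-0.02, 0, 0.47], [0, 0, 0]]
    - [[-0.02, 0, 0.46], [0, 0, 0]]
    - [[0, 0, 0.47], [0, 0, 0]]
    - [[0, 0, 0], [0, 0, 0]]
    - [[0, 0, 0], [0, 0, 0]]

```text
clock: 12.4
position: [415.4, 234.9, 81.8]
ee_rot: [0.073, 0.997, 0.002, -0.017]
contact_force: [-0.8, 1.1, -1.8]
gripper_width: 14.9
grasp_force: 58.8
```

>>> drive_tool:
  deltas:
    - [[0, 0, 0.1], [0, 0, 0]]
    - [[0, 0, 0.1], [0, 0, 0]]
    - [[0, 0, 0], [0, 0, 0]]

```text
clock: 12.7
position: [415.1, 234.8, 79.4]
ee_rot: [0.073, 0.997, 0.001, -0.017]
contact_force: [0.9, -1.0, -1.1]
gripper_width: 14.8
grasp_force: 58.8
```

```bash
sed -i 's/LV=np.array(\[82,/LV=np.array([83.5,/' plan.py
python3 - <<'E'
from plan import *
p,r=now();print('lip',lip(p,r.as_quat()))
E
```

```text
12.7 [415.1 234.8  79.4] [-8.32  1.99  0.01] F [ 0.9 -1.  -1.1] w 14.8 58.8 j [ 0.84  0.33 -0.51 -0.04 -0.75 -2.52]
lip [-18.7   1.9   6.1]
```

>>> drive_tool:
  deltas:
    - [[0, -0.08, 0.05], [0, 0, 0]]
    - [[0, 0, 0.05], [0, 0, 0]]
    - [[0, 0, 0], [0, 0, 0]]
    - [[0, 0, 0], [0, 0, 0]]

```text
clock: 13.1
position: [415.4, 234.3, 78.8]
ee_rot: [0.072, 0.997, 0.002, -0.017]
contact_force: [-1.6, 0.8, 4.0]
gripper_width: 15.1
grasp_force: 59.6
```

Run:
```python
from plan import *
p,r=now();print('lip',lip(p,r.as_quat()))
```

```text
13.1 [415.4 234.3  78.8] [-8.31  1.95  0.05] F [-1.6  0.8  4. ] w 15.1 59.6 j [ 0.84  0.33 -0.51 -0.04 -0.75 -2.52]
lip [-18.3   1.5   5.6]
```

>>> drive_tool:
  deltas:
    - [[-0.4, -0.05, -0.01], [0, 0, 0]]
    - [[-0.8, 0, -0.03], [0, 0, 0]]
    - [[-0.8, 0, -0.03], [0, 0, 0]]
    - [[-0.8, 0, -0.03], [0, 0, 0]]
    - [[-0.8, 0, -0.03], [0, 0, 0]]
    - [[-0.8, 0, -0.03], [0, 0, 0]]
    - [[-0.8, 0, -0.03], [0, 0, 0]]
    - [[-0.8, 0, -0.03], [0, 0, 0]]
    - [[-0.8, 0, -0.03], [0, 0, 0]]
    - [[-0.8, 0, -0.03], [0, 0, 0]]
    - [[-0.6, 0, -0.02], [0, 0, 0]]

```text
clock: 14.2
position: [497.1, 221.5, 78.8]
ee_rot: [0.073, 0.997, 0.002, -0.017]
contact_force: [-3.0, 0.3, 5.2]
gripper_width: 15.0
grasp_force: 59.8
```

Run:
```python
from plan import *
from bench import get_image
import cv2
p,r=now();print('lip',lip(p,r.as_quat()))
a=get_image("scene")["img"][110:230,260:400,::-1];b=get_image("side")["img"][200:320,130:270,::-1]
cv2.imwrite("pics/m4.png",cv2.resize(np.hstack([a,b]),None,fx=2.85,fy=2.85,interpolation=cv2.INTER_CUBIC))
```

```text
14.2 [497.1 221.5  78.8] [-8.34  1.96  0.03] F [-3.   0.3  5.2] w 15.0 59.8 j [ 0.7   0.42 -0.35 -0.04 -0.82 -2.39]
lip [64.4  0.2  5.5]
```

View pics/m4.png

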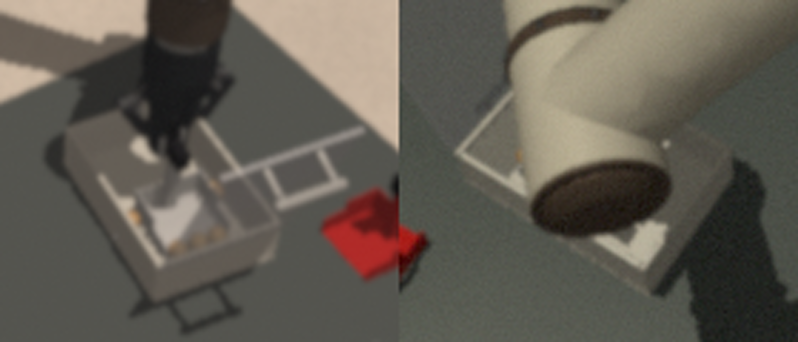

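Three beads sit in a row ahead of the lip against the slope, at (172,246), (195,240) and (215,235). The outer two are beside the pan at (135,218) and (217,185). I push on under them.

>>> drive_tool:
  deltas:
    - [[-0.3, 0, -0.01], [0, 0, 0]]
    - [[-0.3, 0, -0.01], [0, 0, 0]]
    - [[-0.2, 0, -0.01], [0, 0, 0]]
    - [[0, 0, 0], [0, 0, 0]]

```text
clock: 14.7
position: [504.3, 220.4, 78.7]
ee_rot: [0.073, 0.997, 0.001, -0.017]
contact_force: [-1.0, 0.7, 4.9]
gripper_width: 15.1
grasp_force: 59.8
```

>>> drive_tool:
  deltas:
    - [[-0.2, 0, 0], [0, 0, 0]]
    - [[0, 0, 0], [0, 0, 0]]

```text
clock: 14.9
position: [506.2, 220.2, 78.7]
ee_rot: [0.072, 0.997, 0.001, -0.017]
contact_force: [-0.7, 1.1, 4.9]
gripper_width: 15.0
grasp_force: 59.9
```

```bash
cat > beads.py <<'E'
from plan import *
from h import *
from bench import get_image
def beads(name="scene",z=17,box=(100,330,140,400)):
    """orange-ish blobs -> pixel, area, box-frame position at height z"""
    im=get_image(name)["img"];h=cv2.cvtColor(im,cv2.COLOR_RGB2HSV)
    m=cv2.inRange(h,(8,70,90),(25,255,255));r0,r1,c0,c1=box;k=np.zeros_like(m);k[r0:r1,c0:c1]=m[r0:r1,c0:c1]
    n,l,s,c=cv2.connectedComponentsWithStats(k)
    cam=SC if name=="scene" else SI
    for i in range(1,n):
        if s[i,4]>3:
            q=cam.at(c[i],z);b=R.from_euler('z',-BOXA,degrees=True).apply(np.r_[q[:2]-C0,0])[:2]
            print(name,c[i].round(0),s[i,4],"box",b.round(0))
    return im
E
python3 - <<'E'
from beads import *
p,r=now();print('lip',lip(p,r.as_quat()))
im=beads("scene",17,(130,235,275,345))
E
```

```text
14.9 [506.2 220.2  78.7] [-8.31  1.98  0.02] F [-0.7  1.1  4.9] w 15.0 59.9 j [ 0.69  0.43 -0.33 -0.04 -0.83 -2.38]
lip [73.6  0.1  5.5]
scene [307. 186.] 17 box [ 11. -42.]
scene [336. 192.] 6 box [68. 29.]
scene [322. 196.] 10 box [ 66. -21.]
```

>>> drive_tool:
  deltas:
    - [[-0.2, 0, 0], [0, 0, 0]]
    - [[-0.1, 0, 0], [0, 0, 0]]
    - [[0, 0, 0], [0, 0, 0]]

```text
clock: 15.25
position: [507.4, 219.8, 79.1]
ee_rot: [0.073, 0.997, 0.001, -0.019]
contact_force: [-8.4, 1.6, 11.4]
gripper_width: 15.1
grasp_force: 60.8
```

Run:
```python
from beads import *
p,r=now();print('lip',lip(p,r.as_quat()))
im=beads("scene",17,(130,235,275,345))
c=im[150:225,275:345,::-1]
cv2.imwrite("pics/m5.png",cv2.resize(c,None,fx=8,fy=8,interpolation=cv2.INTER_CUBIC))
```

```text
15.25 [507.4 219.8  79.1] [-8.32  2.16 -0.04] F [-8.4  1.6 11.4] w 15.1 60.8 j [ 0.69  0.44 -0.33 -0.04 -0.83 -2.38]
lip [74.5 -0.2  5.6]
scene [307. 186.] 17 box [ 11. -42.]
scene [336. 191.] 5 box [67. 29.]
scene [330. 194.] 5 box [67.  7.]
scene [322. 196.] 10 box [ 66. -21.]
```

Run:
```python
from plan import *
p,r=now()
w=[]
for q in np.linspace(2,-25,13)[1:]:
    lz=np.interp(-q,[-2,0,12,25],[5.6,8,22.5,38]);w.append((tcp(73.5+(lz-5.6)/np.tan(np.pi/3),0,lz,q),HD,q,1))
rows((p,r),w)
```

```text
15.3 [507.3 219.8  79.1] [-8.31  2.15 -0.04] F [-8.   1.5 11.7] w 15.1 60.8 j [ 0.69  0.44 -0.33 -0.04 -0.83 -2.38]
[[[0.24,0.01,0.08],[-0.0,-2.4,-0.0]],[[0.12,0.0,0.07],[-0.0,-2.3,-0.0]],[[0.1,0.0,0.06],[-0.0,-2.2,-0.0]],[[0.09,0.01,0.08],[-0.0,-2.3,-0.0]],[[0.08,-0.0,0.08],[-0.0,-2.2,-0.0]],[[0.07,-0.0,0.09],[-0.0,-2.3,-0.0]],[[0.07,-0.0,0.1],[-0.0,-2.2,-0.0]],[[0.05,-0.0,0.11],[-0.0,-2.3,-0.0]],[[0.05,-0.0,0.12],[-0.0,-2.2,-0.0]],[[0.04,0.0,0.13],[-0.0,-2.3,0.0]],[[0.03,0.0,0.13],[-0.0,-2.2,0.0]],[[0.02,0.0,0.15],[-0.0,-2.3,0.0]]]
```

>>> drive_tool:
  deltas:
    - [[0.24, 0, 0.06], [0, -2.4, 0]]
    - [[0.12, 0, 0.07], [0, -2.3, 0]]
    - [[0.1, 0, 0.06], [0, -2.2, 0]]
    - [[0.09, 0, 0.08], [0, -2.3, 0]]
    - [[0.08, 0, 0.08], [0, -2.2, 0]]
    - [[0.07, 0, 0.09], [0, -2.3, 0]]
    - [[0.07, 0, 0.1], [0, -2.2, 0]]
    - [[0.05, 0, 0.11], [0, -2.3, 0]]
    - [[0.05, 0, 0.12], [0, -2.2, 0]]
    - [[0.04, 0, 0.13], [0, -2.3, 0]]
    - [[0.03, 0, 0.13], [0, -2.2, 0]]
    - [[0.02, 0, 0.15], [0, -2.3, 0]]

```text
clock: 16.5
position: [522.8, 213.6, 107.0]
ee_rot: [0.062, 0.984, -0.013, 0.167]
contact_force: [-5.3, 1.0, -2.9]
gripper_width: 14.8
grasp_force: 59.1
```

Run:
```python
from beads import *
p,r=now();print('lip',lip(p,r.as_quat()))
im=beads("scene",17,(130,235,275,345));beads("side",17,(200,310,150,250))
rows((p,r),[(tcp(88,0,55,-25),HD,-25,3),(tcp(75,0,125,-25),HD,-25,4)])
```

```text
16.5 [522.8 213.6 107. ] [ -7.21 -19.33  -0.25] F [-5.3  1.  -2.9] w 14.8 59.1 j [ 0.74  0.3  -0.75  0.73 -0.39 -3.1 ]
lip [112.   -2.5  68.2]
scene [329. 181.] 57 box [21. 31.]
scene [320. 183.] 34 box [17.  0.]
scene [306. 185.] 7 box [  9. -43.]
side [170. 202.] 11 box [ 200. -112.]
side [180. 241.] 13 box [ 84. -19.]
side [208. 244.] 34 box [  9. -54.]
side [179. 250.] 37 box [67.  5.]
side [185. 271.] 25 box [12. 49.]
[[[1.12,0.15,0.44],[0.1,-1.9,0.3]],[[1.13,0.15,0.4],[0.0,-1.9,0.4]],[[1.14,0.14,0.36],[0.1,-1.9,0.3]],[[-0.44,-0.0,-1.72],[-0.0,0.0,0.0]],[[-0.45,-0.0,-1.72],[-0.0,0.0,0.0]],[[-0.45,-0.01,-1.73],[-0.0,0.0,0.0]],[[-0.44,0.0,-1.72],[-0.0,0.0,0.0]]]
```

Run:
```python
from plan import *
from bench import arm
p,r=now();s=arm.read_state();print(s["joints"],s["joint_vel"].round(3));print('lip',lip(p,r.as_quat()))
a,q,_=decode(r.as_quat())
h=R.from_euler('z',a,degrees=True).apply([1,0,0])
rows((p,r),[(p-15*h+[0,0,60],a,q,5)])
```

```text
16.6 [523.8 213.9 108.1] [ -7.27 -19.43  -0.17] F [-5.2  0.9  0.6] w 15.4 59.5 j [ 0.74  0.3  -0.75  0.73 -0.39 -3.1 ]
[ 0.74051957  0.29562383 -0.75134013  0.72704952 -0.39482195 -3.09731657] [ 0.001  0.011  0.001 -0.009  0.007 -0.   ]
lip [113.   -2.2  69.5]
[[[-0.12,-0.0,-1.23],[-0.0,0.0,-0.0]],[[-0.11,-0.01,-1.23],[-0.1,0.0,-0.0]],[[-0.12,0.0,-1.23],[-0.0,0.0,-0.0]],[[-0.12,-0.0,-1.24],[-0.0,0.0,-0.0]],[[-0.11,-0.0,-1.23],[-0.1,0.0,-0.0]]]
```

>>> drive_tool:
  deltas:
    - [[0.47, 0, -0.17], [0, 0, 0]]
    - [[0.47, 0, -0.17], [0, 0, 0]]
    - [[-0.2, 0, -1.1], [0, 0, 0]]
    - [[-0.3, 0, -1.16], [0, 0, 0]]
    - [[-0.3, 0, -1.16], [0, 0, 0]]
    - [[-0.3, 0, -1.16], [0, 0, 0]]
    - [[-0.3, 0, -1.16], [0, 0, 0]]
    - [[0, 0, 0], [0, 0, 0]]

```text
clock: 17.4
position: [510.7, 218.5, 171.0]
ee_rot: [0.06, 0.984, -0.009, 0.169]
contact_force: [0.3, 0.9, -1.3]
gripper_width: 15.0
grasp_force: 58.9
```

Run:
```python
from beads import *
p,r=now();print('lip',lip(p,r.as_quat()))
im=beads("scene",17,(100,235,265,365));beads("side",17,(170,310,140,270))
c=im[100:240,260:400,::-1];d=get_image("side")["img"][180:320,130:270,::-1]
cv2.imwrite("pics/m6.png",cv2.resize(np.hstack([c,d]),None,fx=2.85,fy=2.85,interpolation=cv2.INTER_CUBIC))
```

```text
17.4 [510.7 218.5 171. ] [ -7.03 -19.44   0.1 ] F [ 0.3  0.9 -1.3] w 15.0 58.9 j [ 0.81  0.2  -0.64  0.51 -0.58 -2.91]
lip [ 99.4   1.4 132.4]
scene [332. 163.] 87 box [-43.  77.]
scene [321. 165.] 30 box [-49.  39.]
scene [307. 186.] 6 box [ 10. -42.]
side [260. 170.] 8 box [  30. -378.]
side [172. 196.] 74 box [ 209. -131.]
side [179. 239.] 46 box [ 89. -22.]
side [208. 242.] 17 box [ 13. -58.]
side [185. 271.] 25 box [12. 49.]
```

View pics/m6.png

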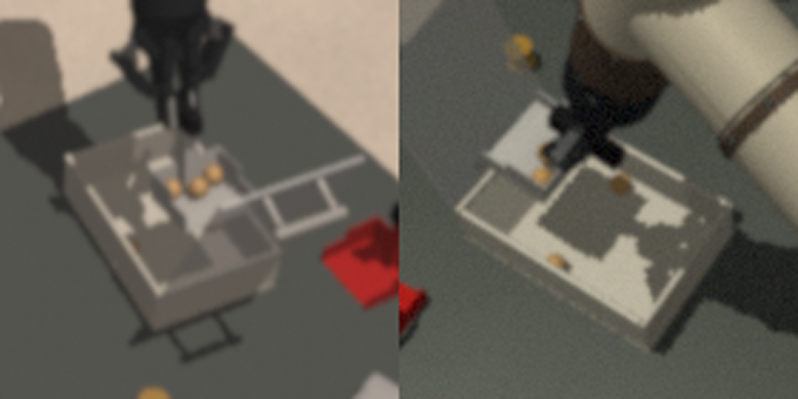

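Three beads lie at the back of the lifted scoop at (174,187), (200,185) and (216,173). Two stay in the box, and the side view shows them at (620,183) and (558,262). Next I carry the scoop nose-up to the bowl.

```bash
cat >> plan.py <<'E'
BW=np.array([512.5,-206.0])
def tw(off,lz,p,a=HD,c=BW): # lip at bowl centre + off along heading
    h=R.from_euler('z',a,degrees=True).apply([1,0,0]);L=np.r_[c,lz]+off*h
    return L-R.from_euler('ZY',[a,p],degrees=True).apply(LV)
E
python3 - <<'E'
from plan import *
p,r=now()
t=tw(-25,132,-17);print(t)
rows((p,r),[(p+(t-p)*.05,-7.4,-19,1),(p+(t-p)*.95,HD,-17.2,15),(t,HD,-17,2)])
E
```

```text
17.55 [509.5 216.9 168.4] [ -6.95 -19.25  -0.18] F [-0.3 -0.5 -2.4] w 15.0 58.9 j [ 0.81  0.2  -0.65  0.51 -0.58 -2.91]
[ 388.37941139 -187.89276436  174.91081748]
[[[0.33,-2.08,-0.14],[-0.0,0.3,0.4]],[[0.37,-2.5,-0.17],[-0.0,0.1,0.1]],[[0.37,-2.51,-0.17],[0.0,0.1,0.0]],[[0.37,-2.5,-0.17],[0.0,0.1,0.1]],[[0.37,-2.5,-0.16],[0.0,0.1,0.1]],[[0.36,-2.51,-0.17],[0.1,0.2,0.0]],[[0.36,-2.5,-0.16],[-0.0,0.1,0.1]],[[0.36,-2.51,-0.16],[0.0,0.1,0.0]],[[0.36,-2.5,-0.16],[0.0,0.1,0.1]],[[0.35,-2.51,-0.15],[0.0,0.1,0.0]],[[0.36,-2.5,-0.16],[0.1,0.2,0.1]],[[0.35,-2.51,-0.15],[-0.0,0.1,0.1]]]
[[[0.35,-2.51,-0.16],[-0.0,0.1,0.0]],[[0.35,-2.5,-0.15],[0.0,0.1,0.1]],[[0.34,-2.51,-0.15],[0.0,0.1,0.0]],[[0.34,-2.51,-0.15],[0.0,0.2,0.1]],[[0.15,-1.04,-0.06],[0.0,0.1,-0.0]],[[0.14,-1.05,-0.06],[0.0,0.1,-0.0]]]
```

>>> drive_tool:
  deltas:
    - [[0.2, -1.2, -0.1], [0, 0.2, 0.2]]
    - [[0.37, -2.5, -0.17], [0, 0.1, 0.1]]
    - [[0.37, -2.5, -0.17], [0, 0.1, 0.1]]
    - [[0.37, -2.5, -0.17], [0, 0.1, 0.1]]
    - [[0.37, -2.5, -0.16], [0, 0.1, 0.1]]
    - [[0.36, -2.5, -0.17], [0, 0.2, 0]]
    - [[0.36, -2.5, -0.16], [0, 0.1, 0.1]]
    - [[0.36, -2.5, -0.16], [0, 0.1, 0]]
    - [[0.36, -2.5, -0.16], [0, 0.1, 0.1]]
    - [[0.35, -2.5, -0.15], [0, 0.1, 0]]
    - [[0.36, -2.5, -0.16], [0, 0.2, 0.1]]
    - [[0.35, -2.5, -0.15], [0, 0.1, 0.1]]

```text
clock: 18.75
position: [425.4, -63.1, 172.5]
ee_rot: [0.069, 0.986, -0.009, 0.154]
contact_force: [0.6, -0.6, -2.1]
gripper_width: 15.3
grasp_force: 59.0
```

>>> drive_tool:
  deltas:
    - [[0.35, -2.5, -0.16], [0, 0.1, 0]]
    - [[0.35, -2.5, -0.15], [0, 0.1, 0.1]]
    - [[0.34, -2.5, -0.15], [0, 0.1, 0]]
    - [[0.34, -2.5, -0.15], [0, 0.2, 0.1]]
    - [[0.25, -1.6, -0.1], [0, 0.1, 0]]
    - [[0.15, -1, -0.06], [0, 0.1, 0]]
    - [[0, 0, 0], [0, 0, 0]]

```text
clock: 19.45
position: [389.0, -184.7, 174.0]
ee_rot: [0.072, 0.986, -0.009, 0.147]
contact_force: [0.4, -0.3, -2.4]
gripper_width: 14.9
grasp_force: 58.9
```

Run:
```python
from plan import *
p,r=now()
print("above bowl")
w=[(tw(-25,95,-15),HD,-15,4),(tw(-25,66,-6),HD,-6,3)]
w+=[(tw(-25,lz,q),HD,q,n) for lz,q,n in[(57,1,4),(52,9,8)]]
e=rows((p,r),w)
e2=rows((tw(-25,52,9),rot(HD,9)),[(tw(-25,45,18),HD,18,4),(tw(-25,38,45),HD,45,8)])
```

```text
19.45 [ 389.  -184.7  174. ] [ -8.38 -16.98   0.26] F [ 0.4 -0.3 -2.4] w 14.9 58.9 j [-0.04 -0.03 -0.73  0.05 -0.57 -1.71]
above bowl
[[[0.2,-0.08,0.79],[0.1,0.5,-0.0]],[[0.2,-0.09,0.79],[0.0,0.5,-0.0]],[[0.19,-0.08,0.8],[0.1,0.5,-0.1]],[[0.19,-0.08,0.79],[0.0,0.5,0.0]],[[-0.15,-0.0,0.53],[0.0,3.0,0.0]],[[-0.18,-0.0,0.52],[0.0,3.0,0.0]],[[-0.21,-0.0,0.51],[0.0,3.0,0.0]],[[-0.21,-0.0,-0.02],[0.0,1.7,0.0]],[[-0.2,-0.0,-0.02],[0.0,1.8,0.0]],[[-0.21,-0.0,-0.03],[0.0,1.7,0.0]],[[-0.2,-0.0,-0.04],[0.0,1.8,0.0]],[[-0.13,-0.0,-0.07],[0.0,1.0,0.0]]]
[[[-0.14,-0.0,-0.08],[0.0,1.0,0.0]],[[-0.13,-0.0,-0.08],[0.0,1.0,0.0]],[[-0.13,-0.0,-0.08],[0.0,1.0,0.0]],[[-0.13,-0.0,-0.08],[0.0,1.0,0.0]],[[-0.12,-0.0,-0.09],[0.0,1.0,0.0]],[[-0.13,-0.0,-0.09],[0.0,1.0,0.0]],[[-0.12,-0.0,-0.09],[0.0,1.0,0.0]]]
[[[-0.33,0.0,-0.13],[-0.0,2.3,0.0]],[[-0.32,-0.0,-0.15],[0.0,2.2,-0.0]],[[-0.32,-0.0,-0.15],[0.0,2.2,-0.0]],[[-0.31,-0.0,-0.17],[0.0,2.3,-0.0]],[[-0.54,0.0,-0.3],[0.0,3.4,-0.0]],[[-0.52,0.0,-0.32],[0.0,3.3,-0.0]],[[-0.5,0.0,-0.36],[0.0,3.4,0.0]],[[-0.48,-0.0,-0.39],[0.0,3.4,0.0]],[[-0.46,0.0,-0.41],[0.0,3.4,-0.0]],[[-0.43,0.0,-0.44],[0.0,3.3,-0.0]],[[-0.41,0.0,-0.46],[0.0,3.4,-0.0]],[[-0.37,0.0,-0.49],[0.0,3.4,-0.0]]]
```

>>> drive_tool:
  deltas:
    - [[0.2, -0.08, 0.79], [0, 0.5, 0]]
    - [[0.2, -0.09, 0.79], [0, 0.5, 0]]
    - [[0.19, -0.08, 0.8], [0, 0.5, 0]]
    - [[0.19, -0.08, 0.79], [0, 0.5, 0]]
    - [[-0.15, 0, 0.53], [0, 3, 0]]
    - [[-0.18, 0, 0.52], [0, 3, 0]]
    - [[-0.21, 0, 0.51], [0, 3, 0]]
    - [[-0.21, 0, -0.02], [0, 1.7, 0]]
    - [[-0.2, 0, -0.02], [0, 1.8, 0]]
    - [[-0.21, 0, -0.03], [0, 1.7, 0]]
    - [[-0.2, 0, -0.04], [0, 1.8, 0]]
    - [[0, 0, 0], [0, 0, 0]]

```text
clock: 20.65
position: [409.5, -189.1, 128.9]
ee_rot: [0.07, 0.997, 0.002, -0.008]
contact_force: [-0.4, -0.0, -2.6]
gripper_width: 15.3
grasp_force: 58.9
```

Run:
```python
from plan import *
p,r=now()
S=r*R.from_matrix(np.diag([-1.,1,-1]));print('lip rel bowl',(p+S.apply(LV)).round(1)-np.r_[BW,0])
```

```text
20.65 [ 409.5 -189.1  128.9] [-8.05  0.9   0.22] F [-0.4 -0.  -2.6] w 15.3 58.9 j [-0.07  0.21 -0.54 -0.01 -0.84 -1.63]
lip rel bowl [-21.4   5.6  57.2]
```

>>> drive_tool:
  deltas:
    - [[-0.13, -0.1, -0.07], [0, 1, 0]]
    - [[-0.14, -0.1, -0.08], [0, 1, 0]]
    - [[-0.13, 0, -0.08], [0, 1, 0]]
    - [[-0.13, 0, -0.08], [0, 1, 0]]
    - [[-0.13, 0, -0.08], [0, 1, 0]]
    - [[-0.12, 0, -0.09], [0, 1, 0]]
    - [[-0.13, 0, -0.09], [0, 1, 0]]
    - [[-0.12, 0, -0.09], [0, 1, 0]]
    - [[0, 0, 0], [0, 0, 0]]
    - [[0, 0, 0], [0, 0, 0]]

```text
clock: 21.65
position: [418.5, -192.7, 135.3]
ee_rot: [0.07, 0.994, 0.008, -0.077]
contact_force: [-0.9, -0.1, -2.1]
gripper_width: 15.2
grasp_force: 59.0
```

>>> drive_tool:
  deltas:
    - [[-0.33, 0, -0.13], [0, 2.3, 0]]
    - [[-0.32, 0, -0.15], [0, 2.2, 0]]
    - [[-0.32, 0, -0.15], [0, 2.2, 0]]
    - [[-0.31, 0, -0.17], [0, 2.3, 0]]
    - [[-0.54, 0, -0.3], [0, 3.4, 0]]
    - [[-0.52, 0, -0.32], [0, 3.3, 0]]
    - [[-0.5, 0, -0.36], [0, 3.4, 0]]
    - [[-0.48, 0, -0.39], [0, 3.4, 0]]
    - [[-0.46, 0, -0.41], [0, 3.4, 0]]
    - [[-0.43, 0, -0.44], [0, 3.3, 0]]
    - [[-0.41, 0, -0.46], [0, 3.4, 0]]
    - [[-0.37, 0, -0.49], [0, 3.4, 0]]

```text
clock: 22.85
position: [480.5, -201.5, 147.7]
ee_rot: [0.064, 0.922, 0.029, -0.381]
contact_force: [0.2, -0.5, -0.8]
gripper_width: 15.3
grasp_force: 59.1
```

>>> drive_tool:
  deltas:
    - [[0, 0, 0], [0, 0, 0]]
    - [[0, 0, 0], [0, 0, 0]]
    - [[0, 0, 0], [0, 0, 0]]

```text
clock: 23.15
position: [479.7, -201.5, 148.2]
ee_rot: [0.065, 0.922, 0.029, -0.38]
contact_force: [-0.4, 0.2, -1.3]
gripper_width: 15.3
grasp_force: 59.0
```

Run:
```python
from plan import *
from beads import beads
p,r=now()
S=r*R.from_matrix(np.diag([-1.,1,-1]));print('lip rel bowl',(p+S.apply(LV)).round(1)-np.r_[BW,0])
a,q,_=decode(r.as_quat())
# rise, level, go over parking place: scoop origin at about its first place; TCP (445.4,18.3)
e=rows((p,rot(HD,q)),[(p+[-5,0,45],HD,q,2),(tw(-40,110,20),HD,20,4),((430,-120,190),HD,0,4),((445.4,10,160),HD,0,5),((445.4,18.3,100),HD,0,4),((445.4,18.3,74),HD,0,3)])
```

```text
23.15 [ 479.7 -201.5  148.2] [-7.87 44.82  0.33] F [-0.4  0.2 -1.3] w 15.3 59.0 j [-0.1   0.69  0.1  -0.03 -1.77 -1.6 ]
lip rel bowl [-23.2   3.6  39.4]
[[[1.76,-0.04,-1.42],[0.0,0.0,0.0]],[[1.76,-0.03,-1.42],[0.0,0.0,0.0]],[[1.21,0.02,0.79],[0.0,-6.2,0.0]],[[1.28,0.03,0.65],[-0.0,-6.2,0.0]],[[1.34,0.02,0.51],[-0.0,-6.2,0.0]],[[1.39,0.03,0.37],[-0.0,-6.2,0.0]],[[-0.13,1.83,0.34],[-0.0,-5.0,0.0]],[[-0.11,1.83,0.35],[-0.0,-5.0,0.0]],[[-0.07,1.83,0.36],[0.0,-5.0,0.0]],[[-0.04,1.83,0.37],[0.0,-5.0,0.0]],[[0.07,2.61,0.6],[0.0,-0.0,0.0]],[[0.07,2.62,0.6],[0.0,-0.0,0.0]]]
[[[0.07,2.62,0.6],[0.0,-0.0,0.0]],[[0.07,2.62,0.6],[0.0,-0.0,0.0]],[[0.07,2.61,0.6],[0.0,-0.0,0.0]],[[0.03,0.21,1.5],[0.0,-0.0,0.0]],[[0.03,0.2,1.5],[0.0,-0.0,0.0]],[[0.03,0.21,1.5],[0.0,-0.0,0.0]],[[0.03,0.21,1.5],[0.0,-0.0,0.0]],[[0.0,-0.0,0.87],[0.0,-0.0,0.0]],[[-0.0,-0.0,0.86],[0.0,-0.0,0.0]],[[-0.0,-0.0,0.87],[0.0,-0.0,0.0]]]
```

>>> drive_tool:
  deltas:
    - [[1.76, 0, -1.42], [0, 0, 0]]
    - [[1.76, 0, -1.42], [0, 0, 0]]
    - [[1.21, 0, 0.79], [0, -6.2, 0]]
    - [[1.28, 0, 0.65], [0, -6.2, 0]]
    - [[1.34, 0, 0.51], [0, -6.2, 0]]
    - [[1.39, 0, 0.37], [0, -6.2, 0]]
    - [[-0.13, 1.83, 0.34], [0, -5, 0]]
    - [[-0.11, 1.83, 0.35], [0, -5, 0]]
    - [[-0.07, 1.83, 0.36], [0, -5, 0]]
    - [[-0.04, 1.83, 0.37], [0, -5, 0]]
    - [[0.07, 2.6, 0.6], [0, 0, 0]]
    - [[0.07, 2.6, 0.6], [0, 0, 0]]

```text
clock: 24.35
position: [434.3, -68.4, 179.3]
ee_rot: [0.071, 0.997, 0.002, 0.0]
contact_force: [0.7, 0.1, -2.0]
gripper_width: 15.3
grasp_force: 59.0
```

Run:
```python
from beads import *
p,r=now()
for n,cam in(("scene",SC),("side",SI)):
    im=get_image(n)["img"];ref=cv2.imread(f"pics/{n}0.png")[:,:,::-1]
    # pale spots that are new, on the bowl's disc (and elsewhere on the mat)
    d=cv2.absdiff(im,np.ascontiguousarray(ref)).max(2);m=(d>28).astype(np.uint8)
    u=cam.proj([512.5,-206,25])[0];print(n,"bowl px",u.round())
    yy,xx=np.mgrid[:384,:512];k=m*(np.hypot(xx-u[0],yy-u[1])<30)
    N,l,s,c=cv2.connectedComponentsWithStats(k)
    for i in range(1,N):
        if s[i,4]>3:
            print(c[i].round(),s[i,2:5],cam.at(c[i],19)[:2].round()-BW,im[l==i].mean(0).round(),ref[l==i].mean(0).round())
```

```text
24.35 [434.3 -68.4 179.3] [-8.12 -0.03  0.28] F [ 0.7  0.1 -2. ] w 15.3 59.0 j [ 0.21  0.12 -0.5  -0.01 -0.95 -1.92]
scene bowl px [196. 237.]
[205. 237.] [ 6  6 30] [12.5 23. ] [173. 132.  90.] [137.  88.  56.]
[200. 243.] [ 6  5 26] [22.5  3. ] [177. 136.  92.] [141.  90.  58.]
[193. 244.] [ 6  5 25] [ 13.5 -18. ] [179. 137.  93.] [146.  93.  60.]
[198. 248.] [7 2 9] [32.5 -9. ] [120.  85.  58.] [155.  99.  63.]
side bowl px [260. 157.]
[260. 151.] [  44   52 1458] [ 12.5 -33. ] [60. 54. 48.] [102.  73.  47.]
[263. 186.] [ 9  4 22] [-56.5 107. ] [35. 37. 34.] [70. 73. 66.]
```

Three new pale spots in the bowl at scene (205,237), (200,243) and (193,244): all three beads are in it, and the rim hasn't shifted. Next I park the scoop.

Run:
```python
from plan import *
p,r=now()
rows((p,r),[((445.4,12,150),HD,0,4),((445.4,16,95),HD,0,4),((445.4,16,75),HD,0,4)])
```

```text
24.45 [434.6 -67.3 178.6] [-7.92  0.08  0.27] F [ 0.1 -0.9 -0.7] w 14.8 59.2 j [ 0.21  0.12 -0.5  -0.01 -0.95 -1.92]
[[[0.01,2.0,0.72],[0.1,-0.0,0.1]],[[0.0,2.0,0.72],[0.0,-0.0,0.1]],[[0.02,2.0,0.72],[0.1,-0.1,0.1]],[[0.01,2.0,0.72],[0.1,0.0,0.1]],[[0.02,0.1,1.37],[-0.0,0.0,-0.0]],[[0.01,0.1,1.38],[-0.0,0.0,-0.0]],[[0.02,0.1,1.37],[-0.0,0.0,-0.0]],[[0.01,0.09,1.38],[-0.0,0.0,-0.0]],[[0.0,0.01,0.5],[-0.0,0.0,-0.0]],[[0.0,-0.0,0.5],[-0.0,0.0,-0.0]],[[0.0,-0.0,0.5],[-0.0,0.0,-0.0]],[[0.0,-0.0,0.5],[-0.0,0.0,-0.0]]]
```

>>> drive_tool:
  deltas:
    - [[0, 2, 0.72], [0.1, 0, 0.1]]
    - [[0, 2, 0.72], [0, 0, 0.1]]
    - [[0, 2, 0.72], [0.1, 0, 0.1]]
    - [[0, 2, 0.72], [0.1, 0, 0.1]]
    - [[0.02, 0.1, 1.37], [0, 0, 0]]
    - [[0, 0.1, 1.37], [0, 0, 0]]
    - [[0, 0.1, 1.37], [0, 0, 0]]
    - [[0, 0.1, 1.37], [0, 0, 0]]
    - [[0, 0, 0.5], [0, 0, 0]]
    - [[0, 0, 0.5], [0, 0, 0]]
    - [[0, 0, 0.5], [0, 0, 0]]
    - [[0, 0, 0.5], [0, 0, 0]]

```text
clock: 25.65
position: [447.9, 14.0, 76.2]
ee_rot: [0.074, 0.997, -0.001, -0.001]
contact_force: [-9.4, 0.1, 19.7]
gripper_width: 15.1
grasp_force: 62.5
```

>>> drive_tool:
  deltas:
    - [[0, 0, 0.1], [0, 0, 0]]
    - [[0, 0, 0.1], [0, 0, 0]]
    - [[0, 0, 0], [0, 0, 0]]

```text
clock: 25.95
position: [448.3, 14.2, 75.2]
ee_rot: [0.074, 0.997, -0.0, 0.0]
contact_force: [-5.7, -0.1, 15.5]
gripper_width: 15.2
grasp_force: 62.1
```

Run:
```python
from plan import *
from bench import arm,get_image
import cv2
p,r=now();print(arm.read_state()["wrist_torque"].round(2))
g=cv2.cvtColor(get_image("wrist")["img"],cv2.COLOR_RGB2GRAY)
w=cv2.cvtColor(cv2.resize(cv2.imread("pics/w3.png"),(512,384)),cv2.COLOR_BGR2GRAY)
for u in(200,207,300,306):print(u,"now",g[225:262,u].tolist(),"\n   w3",w[225:262,u].tolist())
print("row252 now",g[252,185:215].tolist(),g[252,300:325].tolist(),"\n w3",w[252,185:215].tolist(),w[252,300:325].tolist())
```

```text
25.95 [448.3  14.2  75.2] [-8.44 -0.04 -0.05] F [-5.7 -0.1 15.5] w 15.2 62.1 j [ 0.4   0.28 -0.62  0.   -0.67 -2.12]
[-0.26  1.28 -0.09]
200 now [111, 110, 110, 110, 111, 111, 109, 108, 109, 107, 108, 110, 110, 109, 109, 109, 137, 197, 231, 216, 154, 111, 108, 110, 111, 111, 111, 111, 111, 111, 111, 111, 111, 112, 111, 112, 111] 
   w3 [227, 227, 216, 182, 145, 122, 108, 99, 96, 94, 93, 93, 94, 94, 94, 94, 94, 93, 94, 95, 94, 94, 94, 101, 151, 206, 216, 176, 123, 100, 95, 96, 97, 97, 97, 97, 97]
207 now [110, 110, 109, 110, 111, 110, 109, 108, 109, 107, 108, 108, 109, 109, 109, 109, 136, 198, 235, 238, 237, 237, 237, 235, 234, 234, 235, 236, 234, 235, 236, 238, 236, 234, 232, 226, 210] 
   w3 [118, 118, 112, 102, 97, 96, 96, 96, 95, 95, 95, 95, 94, 95, 94, 94, 94, 93, 93, 94, 93, 94, 93, 100, 150, 207, 226, 225, 225, 225, 225, 223, 218, 210, 203, 195, 181]
300 now [109, 108, 107, 109, 110, 111, 110, 110, 109, 108, 108, 109, 108, 108, 108, 108, 136, 203, 238, 234, 170, 106, 98, 97, 98, 96, 96, 95, 95, 96, 95, 97, 95, 96, 95, 96, 96] 
   w3 [235, 225, 177, 118, 99, 95, 95, 94, 94, 93, 
[... 351 characters left out ...]
118, 118, 117, 116, 114, 111, 107, 102, 100, 97, 95, 93, 93, 92, 92, 100, 138, 194, 212, 181, 135, 110, 109, 109, 113, 119, 122, 126, 134, 137]
row252 now [133, 133, 133, 132, 131, 136, 176, 226, 233, 200, 139, 105, 106, 111, 112, 111, 109, 114, 165, 227, 237, 237, 236, 236, 237, 238, 238, 229, 198, 168] [95, 97, 97, 96, 95, 96, 131, 200, 237, 236, 199, 148, 134, 134, 135, 134, 135, 135, 134, 135, 135, 134, 134, 134, 135] 
 w3 [103, 103, 102, 101, 103, 122, 167, 211, 218, 205, 186, 175, 175, 175, 176, 176, 177, 185, 202, 219, 226, 226, 225, 226, 226, 227, 223, 208, 177, 154] [129, 121, 122, 121, 121, 121, 135, 178, 222, 220, 184, 128, 92, 89, 89, 90, 89, 89, 95, 124, 174, 214, 225, 224, 212]
```

The scoop has twisted about 4.5° nose-down in the grip (rear rim at row 243, 250 before). I pivot it back about its lip before letting go.

>>> drive_tool:
  deltas:
    - [[0.14, 0, 0.1], [0, -1.1, 0]]
    - [[0.14, 0, 0.11], [0, -1.1, 0]]
    - [[0.14, 0, 0.12], [0, -1.1, 0]]
    - [[0.14, 0, 0.12], [0, -1.1, 0]]
    - [[0, 0, 0], [0, 0, 0]]
    - [[0, 0, 0], [0, 0, 0]]

```text
clock: 26.6
position: [444.2, 15.4, 70.1]
ee_rot: [0.073, 0.997, -0.003, 0.04]
contact_force: [-0.4, -1.9, 7.9]
gripper_width: 15.1
grasp_force: 61.1
```

Run:
```python
from plan import *
from bench import arm,get_image
import cv2
p,r=now();print(arm.read_state()["wrist_torque"].round(2))
g=cv2.cvtColor(get_image("wrist")["img"],cv2.COLOR_RGB2GRAY)
for u in(200,300):print(u,"now",(225+g[225:262,u].argmax()))
```

```text
26.6 [444.2  15.4  70.1] [-8.41 -4.58  0.02] F [-0.4 -1.9  7.9] w 15.1 61.1 j [ 0.43  0.25 -0.72  0.09 -0.53 -2.22]
[-0.71  0.01 -0.09]
200 now 243
300 now 243
```

>>> drive_tool:
  deltas:
    - [[0, 0, 0], [0, 0, 0]]
    - [[0, 0, 0], [0, 0, 0]]
    - [[0, 0, 0], [0, 0, 0]]
    - [[0, 0, 0], [0, 0, 0]]
    - [[0, 0, 0], [0, 0, 0]]
    - [[0, 0, -0.5], [0, 0, 0]]
    - [[0, 0, -1.5], [0, 0, 0]]
    - [[0, 0, -3], [0, 0, 0]]
    - [[0, 0, -4], [0, 0, 0]]
    - [[0, 0, -4], [0, 0, 0]]
    - [[0, 0, -3], [0, 1, 0]]
    - [[0, 0, 0], [0, 0, 0]]
  claw: 6.5

```text
clock: 27.85
position: [433.1, 18.0, 232.8]
ee_rot: [0.074, 0.997, -0.001, 0.034]
contact_force: [0.7, 0.7, 0.5]
gripper_width: 65.1
grasp_force: 0.0
```

Run:
```python
from beads import *
p,r=now()
for n,cam in(("scene",SC),("side",SI)):
    im=get_image(n)["img"];ref=np.ascontiguousarray(cv2.imread(f"pics/{n}0.png")[:,:,::-1])
    for nm,q,rad in(("mug",(738,-64,50),22),("spool",(699,65,15),9),("bowlrim",(512,-206,25),34),("scoop",(480,13,40),40)):
        u=cam.proj(q)[0].astype(int);s=np.s_[u[1]-rad:u[1]+rad,u[0]-rad:u[0]+rad]
        print(n,nm,"changed px",int((cv2.absdiff(im,ref).max(2)[s]>28).sum()))
    np.save(f"pics/{n}_end.npy",im)
im=beads("scene",17,(130,235,275,345));beads("side",17,(200,310,150,250))
# scoop: bright lip edges in scene (white pan blob), black handle blob vs start
for tag,a in(("start",np.ascontiguousarray(cv2.imread("pics/scene0.png")[:,:,::-1])),("end",np.load("pics/scene_end.npy"))):
    g=cv2.cvtColor(a,cv2.COLOR_RGB2GRAY)[160:225,235:285]
    for nm,m in(("pan",g>150),("handle",g<35)):
        ys,xs=np.nonzero(m);rc=cv2.minAreaRect(np.c_[xs,ys].astype(np.float32)) if len(xs)>3 else None
        print(tag,nm,len(xs),xs.mean().round(1)+235 if len(xs) else 0,ys.mean().round(1)+160 if len(xs) else 0,rc)
```

```text
27.85 [433.1  18.  232.8] [-8.46 -3.86  0.23] F [0.7 0.7 0.5] w 65.1 0.0 j [ 0.44  0.01 -0.48  0.04 -1.02 -2.18]
scene mug changed px 0
scene spool changed px 0
scene bowlrim changed px 90
scene scoop changed px 863
side mug changed px 0
side spool changed px 55
side bowlrim changed px 2100
side scoop changed px 639
scene [334. 175.] 18 box [ 7. 57.]
scene [307. 186.] 11 box [ 11. -43.]
side [170. 201.] 9 box [ 200. -113.]
side [207. 244.] 42 box [ 11. -53.]
side [185. 271.] 25 box [12. 49.]
start pan 338 259.9 206.2 ((25.109487533569336, 45.55109405517578), (16.83084487915039, 22.555042266845703), 70.01689147949219)
start handle 82 252.3 176.9 ((17.189119338989258, 16.681346893310547), (19.219078063964844, 4.246912479400635), 59.74356460571289)
end pan 348 258.2 205.9 ((23.349998474121094, 45.04999923706055), (17.39252471923828, 22.76839828491211), 71.56504821777344)
end handle 83 250.4 176.0 ((15.730768203735352, 16.346153259277344), (19.137157440185547, 4.714951515197754), 56.3099365234375)
```

```bash
python3 -c "
from bench import arm
print(arm.job_done())"
```

```text
the job is handed in; nothing more can be done
None
```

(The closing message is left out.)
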